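# Bring lens mounts up to the inspection height

## Robot

A 6-joint arm with a two-finger parallel gripper is mounted at the origin on the work surface. World frame = base frame: x ahead of the robot, y to its left, z up, the work surface at z = 0. Lengths are in mm, angles in rad, forces in N, time in s.
With the tool pointing down it reaches from about 300 to 1000 mm from the base axis. Payload 5.1 kg.
Tool frame: the origin (TCP) lies at the very end of the fingers, on their centre line; the grasp point (between the pads) lies tcp_to_grasp behind it (tcp_to_grasp is the distance from the TCP to the grasp point, in mm); z points along the fingers, y is the direction in which the jaws open and shut (so a half turn about z gives the same grasp; the last joint's range is limited). The gripper opens to 95 mm and grips with 3 to 60 N. Pads are 20 mm wide; open, the fingers measure 119 mm over their backs; the gripper's body (75 mm by 180 mm) begins 59 mm behind the grasp point.
Start: joints at [-1.28, 0.124, 1.65, -0, 1.367, -0.083], TCP at [237.318, -605.115, 214.656] pointing down, gripper open.
Joint ranges: [-2.61, 2.61], [-1.02, 2.33], [0.03, 2.71], [-1.35, 4.49], [0.32, 2.68], [-2.91, 2.91]. Speed limits (rad/s): [2.57, 2.57, 3.14, 3.14, 3.14, 3.14].

## Interface

Orientations are given as a 3x3 rotation matrix whose columns are the frame's x, y, z axes.
In Python, from rig import * gives the robot as it stands. The module is installed in compiled form; this text tells all that it offers.
- The arm moves only by the tool play_rows, never from a script. Its argument "deltas" is a list of rows, each an object of numbers: "wx", "wy", "wz": the turn, a rotation vector about the tool's x, y, z in rad; "tx", "ty", "tz": the shift along the tool's x, y, z in cm; "gripper": the gripper's target within -1 to 1 (shut at 1, half-way at 0, fully open at -1). A call has 1 to 5 rows; each row shifts and turns the commanded pose from where the row before left it, along the tool's axes as they then stand; what a row does not reach is not made up. A row lasts 1/12 s, in which the tool goes at most 41.7 mm and 7.16 degrees, less where a joint would pass 70% of its speed; a pose out of reach is approached as far as the arm can. A call is refused whole if a number of a shift passes 4.17 or a number of a turn 0.125, either way. A call with a gripper value outside its range is refused whole. The fingers move at their own pace and stop on an object; "newtons" is the grip in N (left out, the last holds). Time passes only in rows, so rows that do not move let the fingers close. It gives the time, the measured TCP pose, the force and the opening at its end, in the units of the state.
- get_state(): the state, without advancing time (a new reading comes with each control period).
- snapshot(name): name is "scene" or "top" or "wrist"; returns (picture, depth): 480x640x3 uint8, red, green, blue; 480x640 float32, mm along the optical axis (not along the pixel's ray), 0 where there is no reading.
- get_calibration(name): a dict with "intrinsics" (3x3 intrinsics, pixels), "pose" (4x4, takes a point from camera to world coordinates); the wrist camera has in their place "tool_from_camera" (4x4, takes a point from camera to tool coordinates, whose origin is the TCP and whose axes are the flange's). Camera axes: x right, y down, z forward; pixel columns grow to the right and rows downward; lengths in mm; the calibration is good to about 2 mm. A picture is of the moment at which its call begins: read the wrist's pose just before it. get_calibration takes no time and is no camera call.
- sign_off(): hands the job in, once; it reports no verdict.
Trained networks look in the newest picture that a camera, given by its name, has taken for a name from the list of things; names that differ only in an ending like _2 or _b are one class to them, and where a whole thing is asked for, a point or a joint stands for the part that bears it (a point fixed in the world has none). Each returns a list of dicts, best first, with "score" (0 to 1); they miss things now and then, are a little off and sometimes report something else, mostly with a low value. They report only what shows in the picture. A call takes as long as a camera call. They do not tell look-alikes from the thing itself.
- cut_out(camera, thing): "pixels" (480x640 bool, what is visible of it) and "bbox" ([left, top, right, bottom] in pixels, round what is visible of it).
The state is a dict: "time": time; "joint_pos": joint angles; "qd": joint speeds; "effort": joint torques, N m; "tool_pos": TCP position; "eef_rot": TCP orientation; "ft_force": force on the tool from outside, world axes, zero at the start; "moment": the same for the moment, N m; "finger_gap": finger opening in mm.
Only numpy, scipy, OpenCV 4.12 (cv2) and the standard library are available. Lean on these libraries where they do the work, as an engineer would, in place of code of your own. Each camera call takes 0.05 s, during which the arm holds its last target.

## Task

Swing the guard door open by its handle. Stand every lens mount from the mat upright on the lab jack's platform while the platform is still down, and only then turn the jack's knob to raise it until the pad on the platform just touches the sprung foot above it, pushing the foot in by only a millimetre or two. Finally shut the guard door again, leaving the mounts standing on the platform and the other things on the bench undisturbed.

Things in the scene. Friction and masses are not known exactly. Their poses are not given: they have to be found in the camera images.
- station: fixed station: 150 x 400 mm dark base plate with lab jack, drive housing with knob, and guard door; place and yaw differ in each run. Origin: on the bench under the middle of the jack; its front faces -x of its frame. In this frame (mm): jack at (0,0); drive housing 125 x 125, centre (2.5,-190), 100 high, with a 25 mm high round boss under the knob.
- platform_top (a point): point on the floor of the jack's aluminium platform (axes as the station's), straight above the station's origin, 95 mm above the bench when down. The floor reaches from -48 to +63 mm in x and -103 to +103 mm in y, inside a rim 6 mm high; the pad (20 mm diameter, 6 mm high) stands at x = +47, y = 0 mm. The platform stays at the height it is turned to.
- pad_top (a point): centre of the upper face of that pad on the platform; this is what meets the foot
- foot_tip (a point): centre of the underside of the sprung foot (16 mm diameter disc) that hangs from the low black bracket at the back of the platform, straight above the pad; 13 to 21 mm above it at the start, different in each run. The bracket reaches from x = +37 to +109 mm in the station's frame, 78 mm wide at most, its top 30 mm above the foot.
- foot (a joint): how far the sprung foot is pushed up, m: 0 hanging free, 0.012 at most; pushing in takes about 1 N plus 0.3 N per mm. Just touched means 0.0004 to 0.005.
- jack_knob (a joint): turn of the jack's knob, rad: 0 at the start (platform down), at most 9; grows clockwise seen from above, and raises the platform 3 mm per rad (19 mm per turn). Friction 0.12 N m holds it where it is left.
- jack_knob_grip (a point): on the knob's upright axis at grip height (160 mm above the bench): black bar grip 42 mm long, 14 mm thick, top 15 mm above this point, on a 44 mm disc. The bar lies along this point's x axis, and along the station's x when the knob is at 0. In the station's frame the axis is at (20,-165) mm.
- guard_door (a joint): opening of the guard door, rad: 0 shut, 1.7 fully open; grows anticlockwise from above, the free edge swinging towards the front (-x) of the station. Stays where it is left (friction 0.06 N m). Counts as open above 1.0, as shut below 0.08. Shut or slightly ajar at the start.
- guard_door_handle (a point): grip point on the door's upright steel bar handle (about 12 mm thick, top 18 mm above this point, 35 mm off the face), 152 mm above the bench; pinch it from above. In the door's frame (origin on the hinge, axes as the station's when shut) it is at (-41,+120) mm.
- guard_door_hinge (a point): on the upright hinge axis of the guard door, at (-70,-255) mm in the station's frame, 152 mm above the bench. The door is a grey panel 150 mm wide and 12 mm thick from 30 to 185 mm above the bench, with a flat hood at its top reaching 115 mm inwards, which covers the knob when shut.
- mat: thin square grey mat 190 x 190 mm, flat on the bench, on which the mounts stand at the start. Origin: its centre.
- mount0: lens mount: plain aluminium turned part, round flange 44 mm diameter and 8 mm high below, round barrel 30 mm diameter above it, 40 mm tall in all, about 0.11 kg; grip the barrel across from above. Origin: centre of its underside, z up its axis. May be absent (None).
- mount1: lens mount: plain aluminium turned part, round flange 44 mm diameter and 8 mm high below, round barrel 30 mm diameter above it, 40 mm tall in all, about 0.11 kg; grip the barrel across from above. Origin: centre of its underside, z up its axis. May be absent (None).
- mount2: lens mount: plain aluminium turned part, round flange 44 mm diameter and 8 mm high below, round barrel 30 mm diameter above it, 40 mm tall in all, about 0.11 kg; grip the barrel across from above. Origin: centre of its underside, z up its axis. May be absent (None).
- mount3: lens mount: plain aluminium turned part, round flange 44 mm diameter and 8 mm high below, round barrel 30 mm diameter above it, 40 mm tall in all, about 0.11 kg; grip the barrel across from above. Origin: centre of its underside, z up its axis. May be absent (None).
- cleaner: bystander: small white bottle, 48 mm diameter, 100 mm tall, origin centre of its underside
- driver: bystander: screwdriver 170 mm long lying on the bench
- gauge_case: bystander: wooden gauge case 90 x 60 x 30 mm, origin centre of its underside
Not all that is in view belongs to the job. Leave any green look-alike of the mount3 alone.

How it is judged (in metres and radians):
On the way, in this order (a step that is already met when the one before it is completed fails the run):
1. the guard door is open (beyond 1.0 rad) (value of joint guard_door above 1 rad), for 0.2 s.
2. every mount stands on the platform while the platform is still down (knob turned less than 0.5 rad) (z of mount0 in the frame of platform_top between -0.004 and 0.004 m and x of mount0 in the frame of platform_top between -0.05 and 0.06 m and y of mount0 in the frame of platform_top between -0.1 and 0.1 m and angle between each of mount0, mount1, mount2, mount3's own z axis and vertical below 0.1 rad and linear speed of each of mount0, mount1, mount2, mount3 below 0.03 m/s and z of mount1 in the frame of platform_top between -0.004 and 0.004 m and x of mount1 in the frame of platform_top between -0.05 and 0.06 m and y of mount1 in the frame of platform_top between -0.1 and 0.1 m and z of mount2 in the frame of platform_top between -0.004 and 0.004 m and x of mount2 in the frame of platform_top between -0.05 and 0.06 m and y of mount2 in the frame of platform_top between -0.1 and 0.1 m and z of mount3 in the frame of platform_top between -0.004 and 0.004 m and x of mount3 in the frame of platform_top between -0.05 and 0.06 m and y of mount3 in the frame of platform_top between -0.1 and 0.1 m and value of joint jack_knob below 0.5 rad), for 0.2 s.
3. the platform is raised until its pad just touches the foot (foot pushed in 0.4 to 5 mm) (value of joint foot between 0.0004 and 0.005 m), for 0.2 s.
At the end, for the whole second after the job is handed in: every mount that is present stands upright (within 0.1 rad) and at rest on the platform's floor, the foot is pushed in by 0.4 to 5 mm, and the guard door is shut (below 0.08 rad) (all of step 3 and z of mount0 in the frame of platform_top between -0.004 and 0.004 m and x of mount0 in the frame of platform_top between -0.05 and 0.06 m and y of mount0 in the frame of platform_top between -0.1 and 0.1 m and angle between each of mount0, mount1, mount2, mount3's own z axis and vertical below 0.1 rad and linear speed of each of mount0, mount1, mount2, mount3 below 0.03 m/s and z of mount1 in the frame of platform_top between -0.004 and 0.004 m and x of mount1 in the frame of platform_top between -0.05 and 0.06 m and y of mount1 in the frame of platform_top between -0.1 and 0.1 m and z of mount2 in the frame of platform_top between -0.004 and 0.004 m and x of mount2 in the frame of platform_top between -0.05 and 0.06 m and y of mount2 in the frame of platform_top between -0.1 and 0.1 m and z of mount3 in the frame of platform_top between -0.004 and 0.004 m and x of mount3 in the frame of platform_top between -0.05 and 0.06 m and y of mount3 in the frame of platform_top between -0.1 and 0.1 m and value of joint guard_door below 0.08 rad); the robot touches nothing.
It fails at once if the foot is pushed in by more than 8 mm (value of joint foot above 0.008 m).
It fails at once if the bottle is moved more than 30 mm (distance of cleaner from where it was at the start of the episode above 0.03 m).
It fails at once if the screwdriver is moved more than 30 mm (distance of driver from where it was at the start of the episode above 0.03 m).
It fails at once if the gauge case is moved more than 30 mm (distance of gauge_case from where it was at the start of the episode above 0.03 m).
Of mount0, mount1, mount2, mount3 only 2 to 4 are there at a start; the rules pass over those that are not, and their reading is None.
At some moment in a run one of mount0, mount1, mount2, mount3 may be knocked a few centimetres aside while the robot is not near it.
It also fails if it takes over 210 s, if anything falls off the work surface, if the arm or the gripper's body presses on something with over 40 N, if the wrist force passes 120 N, or if a joint passes its speed limit or range.

## Working session

There is one attempt and no reset: what is moved stays moved. The work goes in short steps, Python scripts to look and compute and a tool call to move; the robot and the scene stay as the last step left them, time stands still between calls to the robot, and variables do not carry over. Pictures are saved under pics/ and viewed, and the job is handed in when it is done.

Besides the shell and the picture viewer there is one more tool, called by a JSON object that holds its "op" and its "data". play_rows: Moves the arm, as the interface text tells. Its arguments: {"type":"object","properties":{"deltas":{"type":"array","items":{"type":"object","properties":{"wx":{"type":"number"},"wy":{"type":"number"},"wz":{"type":"number"},"tx":{"type":"number"},"ty":{"type":"number"},"tz":{"type":"number"},"gripper":{"type":"number"}}}},"newtons":{"type":"number"}},"required":["deltas"]}

```bash
mkdir -p pics; ls; python3 - <<'E'
from rig import *
import cv2
s=get_state()
print({k:(v if not hasattr(v,'tolist') else v.tolist()) for k,v in s.items()})
for n in ["scene","top","wrist"]:
    p,d=snapshot(n); cv2.imwrite(f"pics/{n}0.png",p[:,:,::-1])
    print(n,get_calibration(n))
E
```

```text
pics
{'time': 0.0, 'joint_pos': [-1.279584897000886, 0.12448036398880248, 1.6516579798420323, -4.8726235745221786e-05, 1.3674855081776964, -0.08259588484030313], 'qd': [-0.002054254910774584, -2.5546861398081244e-05, -0.0002124398445177703, 3.7442308975513304e-05, -0.00035762678737278204, 0.0005062214677661898], 'effort': [-0.0015140510004130192, -41.76078200340271, -35.99322438240051, 0.07727779448032379, 0.049258520593866706, -0.0001756589063006686], 'tool_pos': [237.13507533951704, -604.5179011227225, 213.41252639433662], 'eef_rot': [[0.9309402352356632, 0.36517103240684873, -0.0006288960840163615], [0.36517155421838277, -0.9309382382640569, 0.0019319750374738429], [0.00012003790651324262, -0.0020282082562974664, -0.999997935978955]], 'ft_force': [0.02757740319755436, -0.6475483416301633, -0.26100328786689736], 'moment': [0.047111588262236645, -0.022460962291200752, -0.053945037579774], 'finger_gap': 95.24834212699156}
scene {'intrinsics': array([[534.7188334 ,   0.        , 318.22687956],
       [  0.        , 534.7188334 , 242.31169245],
       [  0.        ,   0.        ,   1. 
[... 723 characters left out ...]
1.09122136e-02, -1.14055036e-01, -9.93414502e-01,
         9.57200298e+02],
       [ 0.00000000e+00,  0.00000000e+00,  0.00000000e+00,
         1.00000000e+00]])}
wrist {'intrinsics': array([[356.95230801,   0.        , 318.66342772],
       [  0.        , 356.95230801, 239.02602773],
       [  0.        ,   0.        ,   1.        ]]), 'tool_from_camera': array([[ 2.89260201e-04, -9.59134091e-01, -2.82951784e-01,
         8.07173836e+01],
       [ 9.99999743e-01,  4.62960461e-04, -5.47022648e-04,
        -8.33220882e-01],
       [ 6.55663558e-04, -2.82951553e-01,  9.59133979e-01,
        -1.70618679e+02],
       [ 0.00000000e+00,  0.00000000e+00,  0.00000000e+00,
         1.00000000e+00]])}
```

View pics/scene0.png

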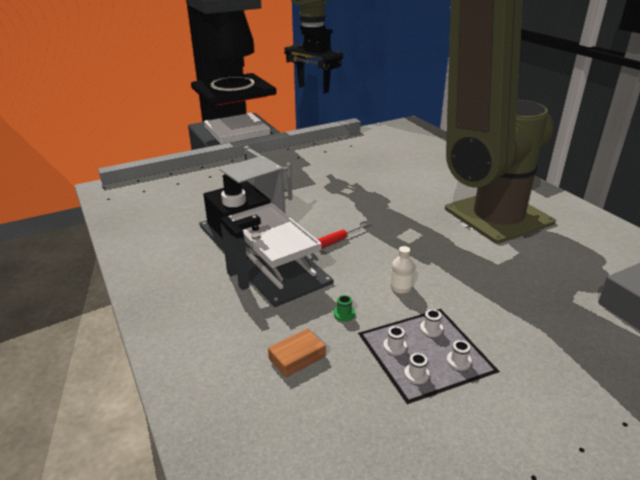

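View pics/top0.png

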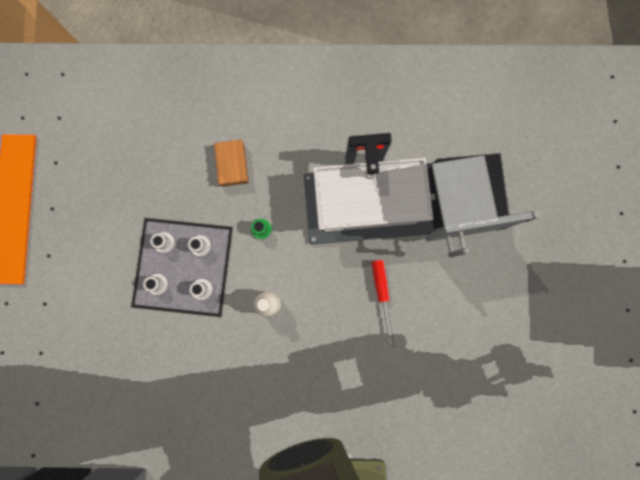

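View pics/wrist0.png

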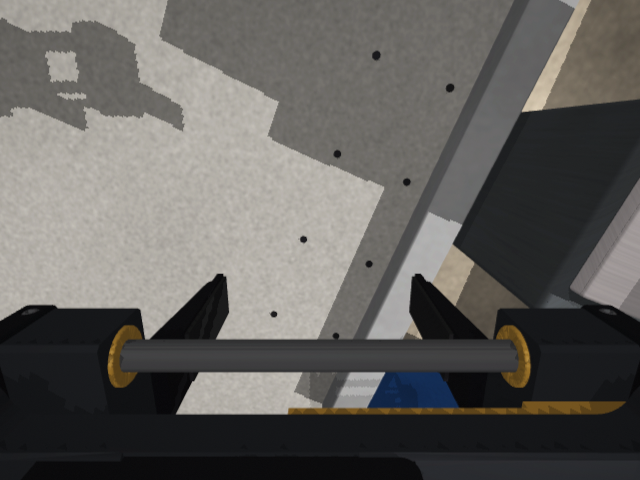

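```bash
cat > h.py <<'E'
from rig import *
import numpy as np, cv2
def cloud(name,d,tool=None):
    c=get_calibration(name);K=c['intrinsics']
    v,u=np.mgrid[0:480,0:640]
    P=np.stack([(u-K[0,2])*d/K[0,0],(v-K[1,2])*d/K[1,1],d],-1)
    if name=='wrist':
        T=np.eye(4);T[:3,:3]=np.array(tool['eef_rot']);T[:3,3]=tool['tool_pos'];M=T@c['tool_from_camera']
    else: M=c['pose']
    W=P@M[:3,:3].T+M[:3,3]
    W[d<=0]=np.nan
    return W
def proj(name,X,tool=None):
    c=get_calibration(name);K=c['intrinsics']
    if name=='wrist':
        T=np.eye(4);T[:3,:3]=np.array(tool['eef_rot']);T[:3,3]=tool['tool_pos'];M=T@c['tool_from_camera']
    else: M=c['pose']
    X=np.atleast_2d(X);p=(X-M[:3,3])@M[:3,:3]; q=p@K.T
    return q[:,:2]/q[:,2:]
def st():
    s=get_state(); R=np.array(s['eef_rot'])
    return s,np.array(s['tool_pos']),R
E
python3 - <<'E'
from h import *
p,d=snapshot('top'); W=cloud('top',d)
np.save('top_W.npy',W); np.save('top_p.npy',p)
for t in ['mount0','cleaner','driver','gauge_case','station','mat','guard_door_handle','jack_knob_grip','guard_door_hinge','foot_tip','platform_top','pad_top']:
    for r in cut_out('top',t)[:7]:
        m=r['pixels']; Q=W[m]; Q=Q[~np.isnan(Q[:,0])]
        print(t,round(r['score'],2),np.round(r['bbox']).tolist(),m.sum(),np.round(np.median(Q,0)),np.round(np.percentile(Q[:,2],[2,98])))
b=W[...,2]; print('bench z',np.nanmedian(b[350:470,30:200]),np.nanmedian(b[60:120,60:300]))
E
```

```text
mount0 0.8 [151.0, 233.0, 176.0, 254.0] 362 [529. 349.  34.] [ 5. 43.]
mount0 0.73 [191.0, 275.0, 214.0, 298.0] 355 [434. 267.  36.] [ 5. 43.]
mount0 0.7 [141.0, 274.0, 167.0, 297.0] 379 [443. 359.  30.] [ 5. 42.]
mount0 0.7 [249.0, 218.0, 274.0, 237.0] 340 [557. 148.  36.] [ 1. 43.]
mount0 0.56 [192.0, 236.0, 212.0, 255.0] 366 [522. 273.  28.] [ 2. 43.]
cleaner 0.92 [255.0, 289.0, 278.0, 316.0] 487 [408. 127.  72.] [ 39. 102.]
driver 0.96 [374.0, 260.0, 394.0, 344.0] 626 [445. -97.  22.] [13. 28.]
gauge_case 0.88 [215.0, 141.0, 249.0, 186.0] 1364 [694. 216.  29.] [ 2. 33.]
station 0.96 [305.0, 156.0, 542.0, 262.0] 15813 [ 600. -148.   96.] [ 10. 187.]
mat 0.86 [133.0, 217.0, 234.0, 316.0] 6873 [479. 315.   1.] [-2.  5.]
mat 0.22 [212.0, 141.0, 246.0, 187.0] 1368 [695. 215.  29.] [ 3. 33.]
guard_door_handle 0.72 [314.0, 158.0, 430.0, 233.0] 7034 [616. -72.  95.] [ 90. 102.]
guard_door_handle 0.69 [372.0, 260.0, 397.0, 344.0] 660 [443. -97.  22.] [ 0. 28.]
guard_door_handle 0.66 [427.0, 157.0, 529.0, 258.0] 4697 [ 584. -220.  184.] [ 73. 187.]
guard_door_hinge 0.91 [425.0, 158.0, 535.0, 260.0] 4974 [ 582. -221.  184.] [ 39. 187.]
guard_door_hinge 0.38 [304.0, 154.0, 543.0, 260.0] 16036 [ 600. -149.   96.] [  9. 187.]
platform_top 0.65 [315.0, 157.0, 433.0, 227.0] 6801 [616. -72.  95.] [ 92. 102.]
pad_top 0.6 [316.0, 157.0, 431.0, 231.0] 6966 [616. -72.  95.] [ 91. 102.]
bench z 0.219503385352823 -0.27931516906960496
```

```bash
python3 - <<'E'
from h import *
W=np.load('top_W.npy');p=np.load('top_p.npy')
def rect(Q,n):
    r=cv2.minAreaRect(Q[:,:2].astype(np.float32));print(n,len(Q),r)
Z=W[...,2];roi=np.zeros_like(Z,bool);roi[140:265,300:560]=1
for lo,hi,n in [(91,98.5,'floor'),(98.5,106,'rim'),(90,106,'plat'),(4,16,'base'),(178,192,'hood'),(95,130,'mid')]:
    m=roi&(Z>lo)&(Z<hi)
    k,l,s,_=cv2.connectedComponentsWithStats(m.astype(np.uint8))
    if k<2: continue
    i=1+np.argmax(s[1:,4]); rect(W[l==i],n)
h=np.clip(Z,0,200);h[np.isnan(h)]=0
a=cv2.applyColorMap((h*1.25).astype(np.uint8),cv2.COLORMAP_JET)[130:275,290:560]
b=p[130:275,290:560,::-1]
cv2.imwrite('pics/hm.png',cv2.resize(np.vstack([a,b]),None,fx=2,fy=2,interpolation=cv2.INTER_NEAREST))
E
```

```text
floor 5982 ((619.27294921875, -70.27777099609375), (116.80276489257812, 207.7850341796875), 5.417324066162109)
rim 733 ((636.4104614257812, -308.0826416015625), (121.45114135742188, 31.146800994873047), 8.957732200622559)
plat 6883 ((618.0582885742188, -70.64776611328125), (119.8945083618164, 214.27137756347656), 5.4691057205200195)
base 2187 ((616.9063720703125, -76.84796142578125), (152.34109497070312, 272.28167724609375), 5.479262351989746)
hood 4044 ((606.67578125, -253.7515106201172), (121.48751831054688, 162.92169189453125), 9.8202543258667)
mid 3504 ((618.0592041015625, -70.64774322509766), (119.89453125, 214.2709503173828), 5.46856689453125)
```

View pics/hm.png

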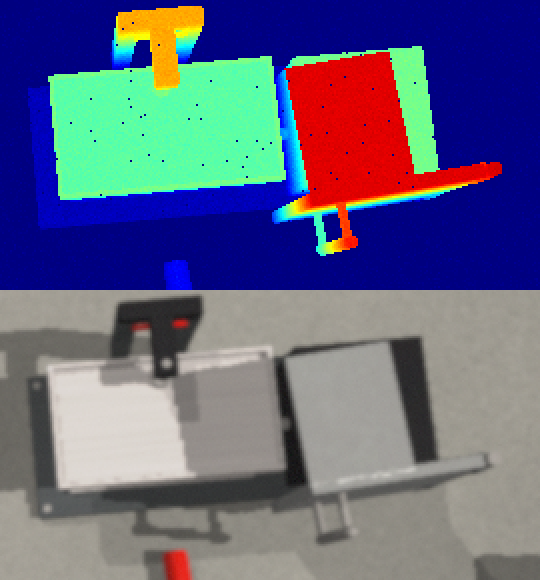

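```bash
python3 - <<'E'
from h import *
import rig
print([n for n in dir(rig) if not n.startswith('_')], getattr(rig,'tcp_to_grasp',None))
W=np.load('top_W.npy');p=np.load('top_p.npy')
th=np.deg2rad(5.47);c,s=np.cos(th),np.sin(th);R=np.array([[c,-s],[s,c]])
O=np.array([618.06,-70.65])-R@[7.5,0]
L=(W[...,:2]-O)@R
Z=W[...,2]
m=(L[...,0]>40)&(L[...,0]<110)&(abs(L[...,1])<45)&(Z>125)&(Z<160)
print('bracket',np.median(Z[m]),L[m].min(0),L[m].max(0))
# visible platform floor z
print('floor z',np.median(Z[(L[...,0]>-30)&(L[...,0]<20)&(abs(L[...,1])<80)]))
# door panel
m=(Z>178)&(Z<192)&(abs(L[...,0]+30)<130)&(L[...,1]<-60)&(L[...,1]>-290)
Q=L[m];
for y in range(-260,-95,10):
    q=Q[abs(Q[:,1]-y)<5]
    if len(q):print(y,q[:,0].min().round(1),end=' ; ')
m=(L[...,0]<-85)&(L[...,1]<-60)&(L[...,1]>-290)&(Z>100)&(L[...,0]>-170)
Q=np.c_[L[m],Z[m]];print('\nhandle',len(Q)); print(np.round(Q[Q[:,0]<-95]))
print(W[251,462],W[250,463],W[248,462])
E
```

```text
['MotionError', 'cut_out', 'get_calibration', 'get_state', 'sign_off', 'snapshot', 'tcp_to_grasp'] 18.8
bracket 144.46287777738422 [ 40.01085834 -38.74816201] [108.97860798  39.31962884]
floor z 94.89261687024481
-260 -76.0 ; -250 -76.5 ; -240 -77.5 ; -230 -78.3 ; -220 -79.1 ; -210 -79.7 ; -200 -80.6 ; -190 -80.8 ; -180 -82.3 ; -170 -83.1 ; -160 -83.9 ; -150 -84.1 ; -140 -84.8 ; -130 -85.8 ; -120 -86.6 ; -110 -87.4 ; -100 -85.1 ; 
handle 293
[[ -96. -133.  164.]
 [ -96. -135.  163.]
 [ -96. -135.  167.]
 [ -97. -136.  168.]
 [ -97. -139.  167.]
 [ -97. -133.  164.]
 [ -98. -134.  166.]
 [ -98. -134.  170.]
 [ -98. -136.  168.]
 [ -98. -138.  169.]
 [ -99. -133.  166.]
 [-100. -135.  165.]
 [-100. -137.  166.]
 [-100. -139.  165.]
 [-101. -133.  166.]
 [-101. -135.  165.]
 [-102. -136.  167.]
 [-102. -138.  166.]
 [-102. -140.  166.]
 [-103. -133.  166.]
 [-103. -134.  168.]
 [-103. -136.  167.]
 [-103. -138.  167.]
 [-104. -140.  166.]
 [-105. -133.  164.]
 [-105. -135.  164.]
 [-105. -136.  168.]
 [-105. -138.  167.]
 [-105. -139.  166.]
 [-106. -133.  163.]
 [-106. -135.  164.]
 [-
[... 2180 characters left out ...]

 [-121. -133.  110.]
 [-122. -133.  116.]
 [-122. -134.  119.]
 [-123. -133.  126.]
 [-123. -133.  132.]
 [-123. -134.  137.]
 [-124. -134.  142.]
 [-124. -135.  143.]
 [-124. -135.  150.]
 [-125. -136.  154.]
 [-125. -136.  157.]
 [-125. -137.  161.]
 [-126. -139.  161.]
 [-123. -134.  105.]
 [-123. -133.  113.]
 [-124. -134.  118.]
 [-124. -135.  120.]
 [-124. -135.  125.]
 [-125. -135.  132.]
 [-125. -137.  133.]
 [-126. -137.  138.]
 [-126. -138.  140.]
 [-125. -134.  102.]
 [-125. -136.  103.]
 [-125. -136.  111.]
 [-125. -138.  111.]
 [-126. -137.  117.]]
[ 503.1726511  -215.21257924  170.21799277] [ 504.50642574 -215.53974368  174.88136023] [ 508.65046154 -216.43774099  166.63332213]
```

```bash
cat > plan.py <<'E'
import sys
from h import *
from scipy.spatial.transform import Rotation as Ro
# usage: plan.py x y z yaw [maxstep_mm]
# prints rows from the measured pose to target pose (tool straight down)
def plan(p,R,x,y,z,yaw,step=41.0,n=None):
    t=np.array([x,y,z]);c,s=np.cos(yaw),np.sin(yaw)
    Rt=np.array([[c,s,0],[s,-c,0],[0,0,-1.]])
    rv=Ro.from_matrix(R.T@Rt).as_rotvec()
    n=n or int(max(1,np.ceil(np.linalg.norm(t-p)/step),np.ceil(np.linalg.norm(rv)/.1245)))
    rows=[]
    dR=Ro.from_rotvec(rv/n)
    Rc=Ro.from_matrix(R);pc=p.copy()
    for i in range(n):
        want=p+(t-p)*(i+1)/n
        d=np.round(Rc.inv().apply(want-pc)/10,2)
        w=np.round(rv/n,3)
        rows.append((d,w)); pc=pc+Rc.apply(d*10); Rc=Rc*Ro.from_rotvec(w)
    return rows
if __name__=='__main__':
    s,p,R=st()
    a=[float(v) for v in sys.argv[1:5]]
    k=float(sys.argv[5]) if len(sys.argv)>5 else 41.0
    yaw=np.arctan2(R[1,0],R[0,0])
    print('t',round(s['time'],2),'p',p.round(1),'yaw',round(yaw,3),'gap',round(s['finger_gap'],1),'F',np.round(s['ft_force'],1),'q6',round(s['joint_pos'][5],2))
    for d,w in plan(p,R,*a,step=k): print('tx %.2f ty %.2f tz %.2f wx %.3f wy %.3f wz %.3f'%(*d,*w))
E
python3 plan.py 504 -220.5 213 0.175
```

```text
t 0.8 p [ 237.3 -605.1  214.7] yaw 0.374 gap 95.4 F [0.2 0.6 1.2] q6 -0.08
tx 3.24 ty -2.17 tz 0.01 wx 0.000 wy -0.000 wz 0.017
tx 3.20 ty -2.23 tz 0.02 wx 0.000 wy -0.000 wz 0.017
tx 3.16 ty -2.28 tz 0.01 wx 0.000 wy -0.000 wz 0.017
tx 3.13 ty -2.34 tz 0.02 wx 0.000 wy -0.000 wz 0.017
tx 3.08 ty -2.38 tz 0.01 wx 0.000 wy -0.000 wz 0.017
tx 3.05 ty -2.44 tz 0.01 wx 0.000 wy -0.000 wz 0.017
tx 3.00 ty -2.49 tz 0.02 wx 0.000 wy -0.000 wz 0.017
tx 2.96 ty -2.54 tz 0.01 wx 0.000 wy -0.000 wz 0.017
tx 2.91 ty -2.60 tz 0.01 wx 0.000 wy -0.000 wz 0.017
tx 2.87 ty -2.64 tz 0.02 wx 0.000 wy -0.000 wz 0.017
tx 2.83 ty -2.68 tz 0.01 wx 0.000 wy -0.000 wz 0.017
tx 2.77 ty -2.74 tz 0.02 wx 0.000 wy -0.000 wz 0.017
```

Could be taken for the handle: the steel bar (463,250) and the screwdriver (381,285); I choose the bar, and the earlier crop confirms it. Could be taken for mounts: four aluminium ones on the mat at (162,242), (199,245), (155,284) and (201,289), the green one at (261,228) to leave alone, and the bottle at (267,303).

{"op": "play_rows", "data": {"deltas": [{"tx": 3.24,"ty": -2.17,"wz": 0.017,"gripper": 0},{"tx": 3.2,"ty": -2.23,"wz": 0.017,"gripper": 0},{"tx": 3.16,"ty": -2.28,"wz": 0.017,"gripper": 0},{"tx": 3.13,"ty": -2.34,"wz": 0.017,"gripper": 0},{"tx": 3.08,"ty": -2.38,"wz": 0.017,"gripper": 0}], "newtons": 30}}

```text
invalid input
```

{"op": "play_rows", "data": {"deltas": [{"tx": 3.05,"ty": -2.44,"wz": 0.017},{"tx": 3.0,"ty": -2.49,"wz": 0.017},{"tx": 2.96,"ty": -2.54,"wz": 0.017},{"tx": 2.91,"ty": -2.6,"wz": 0.017},{"tx": 2.87,"ty": -2.64,"wz": 0.017}]}}

```text
invalid input
```

{"op": "play_rows", "data": {"deltas": [{"tx": 2.83,"ty": -2.68,"wz": 0.017},{"tx": 2.77,"ty": -2.74,"wz": 0.017},{},{}]}}

```text
invalid input
```

{"op": "play_rows", "data": {"deltas": [{"tx": 3.24,"ty": -2.17,"tz": 0,"wx": 0,"wy": 0,"wz": 0.017,"gripper": 0}], "newtons": 30}}

```text
time: 0.88
tool_pos: [257.0, -576.3, 214.4]
eef_rot: [[0.939, 0.344, -0.001], [0.344, -0.939, -0.002], [-0.002, 0.002, -1.0]]
ft_force: [1.6, 1.2, 0.5]
finger_gap: 92.4
```

{"op": "play_rows", "data": {"deltas": [{"tx": 3.2,"ty": -2.23,"tz": 0,"wx": 0,"wy": 0,"wz": 0.017,"gripper": 0},{"tx": 3.16,"ty": -2.28,"tz": 0,"wx": 0,"wy": 0,"wz": 0.017,"gripper": 0},{"tx": 3.13,"ty": -2.34,"tz": 0,"wx": 0,"wy": 0,"wz": 0.017,"gripper": 0},{"tx": 3.08,"ty": -2.38,"tz": 0,"wx": 0,"wy": 0,"wz": 0.017,"gripper": 0},{"tx": 3.05,"ty": -2.44,"tz": 0,"wx": 0,"wy": 0,"wz": 0.017,"gripper": 0}]}}

```text
time: 1.3
tool_pos: [371.4, -411.3, 214.9]
eef_rot: [[0.964, 0.267, 0.0], [0.267, -0.964, -0.0], [0.0, 0.0, -1.0]]
ft_force: [0.2, -0.0, -0.4]
finger_gap: 60.3
```

{"op": "play_rows", "data": {"deltas": [{"tx": 3.0,"ty": -2.49,"tz": 0,"wx": 0,"wy": 0,"wz": 0.017,"gripper": 0},{"tx": 2.96,"ty": -2.54,"tz": 0,"wx": 0,"wy": 0,"wz": 0.017,"gripper": 0},{"tx": 2.91,"ty": -2.6,"tz": 0,"wx": 0,"wy": 0,"wz": 0.017,"gripper": 0},{"tx": 2.87,"ty": -2.64,"tz": 0,"wx": 0,"wy": 0,"wz": 0.017,"gripper": 0},{"tx": 2.83,"ty": -2.68,"tz": 0,"wx": 0,"wy": 0,"wz": 0.017,"gripper": 0}]}}

```text
time: 1.72
tool_pos: [482.6, -250.9, 215.0]
eef_rot: [[0.983, 0.185, 0.001], [0.185, -0.983, -0.0], [0.001, 0.001, -1.0]]
ft_force: [0.4, 0.8, -0.6]
finger_gap: 47.4
```

{"op": "play_rows", "data": {"deltas": [{"tx": 2.77,"ty": -2.74,"tz": 0,"wx": 0,"wy": 0,"wz": 0.017,"gripper": 0},{"tx": 0,"ty": 0,"tz": 0,"wx": 0,"wy": 0,"wz": 0,"gripper": 0},{"tx": 0,"ty": 0,"tz": 0,"wx": 0,"wy": 0,"wz": 0,"gripper": 0}]}}

```text
time: 1.97
tool_pos: [504.7, -219.0, 214.7]
eef_rot: [[0.985, 0.173, -0.0], [0.173, -0.985, -0.0], [-0.0, 0.0, -1.0]]
ft_force: [-0.8, 0.2, 0.7]
finger_gap: 47.8
```

```bash
sed -i "s/print('tx %.2f.*/print('{\"tx\": %g, \"ty\": %g, \"tz\": %g, \"wx\": %g, \"wy\": %g, \"wz\": %g, \"gripper\": G},'%(*d,*w))/" plan.py; python3 - <<'E'
from h import *
s,p_,R=st()
p,d=snapshot('wrist'); cv2.imwrite('pics/w1.png',p[:,:,::-1])
print(proj('wrist',[[503.8,-220.3,170]],s))
E
python3 plan.py 503.8 -220.3 136 0.175
```

```text
[[321.99972168 265.97212373]]
t 2.02 p [ 504.1 -220.2  214.7] yaw 0.172 gap 47.5 F [-0.4 -0.2  0. ] q6 0.89
{"tx": -0.01, "ty": 0, "tz": 3.93, "wx": 0, "wy": 0, "wz": -0.002, "gripper": G},
{"tx": -0.02, "ty": 0, "tz": 3.94, "wx": 0, "wy": 0, "wz": -0.002, "gripper": G},
```

View pics/w1.png

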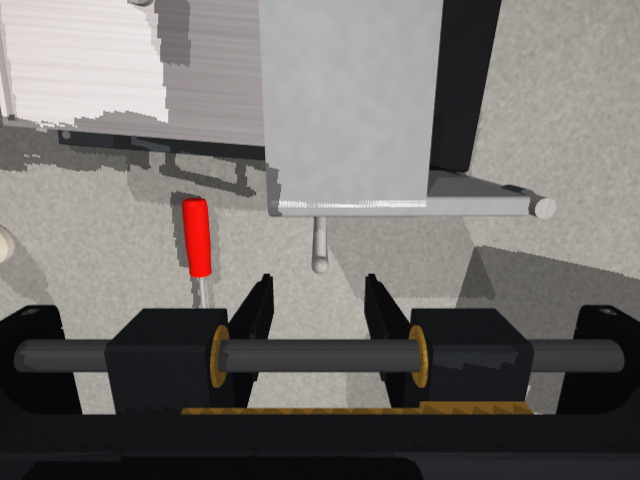

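The handle's top is at (320,266), where my projection puts it, centred between the fingers. I descend and close.

{"op": "play_rows", "data": {"deltas": [{"tx": 0,"ty": 0,"tz": 3.9,"wx": 0,"wy": 0,"wz": 0,"gripper": 0},{"tx": 0,"ty": 0,"tz": 3.9,"wx": 0,"wy": 0,"wz": 0,"gripper": 0},{"tx": 0,"ty": 0,"tz": 0,"wx": 0,"wy": 0,"wz": 0,"gripper": 1},{"tx": 0,"ty": 0,"tz": 0,"wx": 0,"wy": 0,"wz": 0,"gripper": 1},{"tx": 0,"ty": 0,"tz": 0,"wx": 0,"wy": 0,"wz": 0,"gripper": 1}]}}

```text
time: 2.43
tool_pos: [504.2, -222.0, 138.4]
eef_rot: [[0.986, 0.167, 0.002], [0.167, -0.986, -0.001], [0.001, 0.001, -1.0]]
ft_force: [0.2, -0.4, 0.0]
finger_gap: 32.6
```

{"op": "play_rows", "data": {"deltas": [{"tx": 0,"ty": 0,"tz": 0,"wx": 0,"wy": 0,"wz": 0,"gripper": 1},{"tx": 0,"ty": 0,"tz": 0,"wx": 0,"wy": 0,"wz": 0,"gripper": 1},{"tx": 0,"ty": 0,"tz": 0,"wx": 0,"wy": 0,"wz": 0,"gripper": 1}]}}

```text
time: 2.68
tool_pos: [504.9, -221.0, 139.0]
eef_rot: [[0.986, 0.169, 0.003], [0.169, -0.986, -0.001], [0.003, 0.001, -1.0]]
ft_force: [-6.0, 10.1, 8.3]
finger_gap: 13.1
```

{"op": "play_rows", "data": {"deltas": [{"tx": -1.18,"ty": 0.47,"tz": 0,"wx": 0,"wy": 0,"wz": -0.1,"gripper": 1},{"tx": -1.18,"ty": 0.47,"tz": 0,"wx": 0,"wy": 0,"wz": -0.1,"gripper": 1},{"tx": -1.18,"ty": 0.47,"tz": 0,"wx": 0,"wy": 0,"wz": -0.1,"gripper": 1},{"tx": -1.18,"ty": 0.47,"tz": 0,"wx": 0,"wy": 0,"wz": -0.1,"gripper": 1},{"tx": -1.18,"ty": 0.47,"tz": 0,"wx": 0,"wy": 0,"wz": -0.1,"gripper": 1}]}}

```text
time: 3.1
tool_pos: [458.3, -263.4, 139.0]
eef_rot: [[0.78, 0.625, 0.002], [0.625, -0.78, -0.0], [0.002, 0.001, -1.0]]
ft_force: [-0.1, 1.8, 3.2]
finger_gap: 10.1
```

{"op": "play_rows", "data": {"deltas": [{"tx": -1.18,"ty": 0.47,"tz": 0,"wx": 0,"wy": 0,"wz": -0.1,"gripper": 1},{"tx": -1.18,"ty": 0.47,"tz": 0,"wx": 0,"wy": 0,"wz": -0.1,"gripper": 1},{"tx": -1.18,"ty": 0.47,"tz": 0,"wx": 0,"wy": 0,"wz": -0.1,"gripper": 1},{"tx": -1.18,"ty": 0.47,"tz": 0,"wx": 0,"wy": 0,"wz": -0.1,"gripper": 1},{"tx": -1.18,"ty": 0.47,"tz": 0,"wx": 0,"wy": 0,"wz": -0.1,"gripper": 1}]}}

```text
time: 3.52
tool_pos: [439.1, -323.8, 139.0]
eef_rot: [[0.386, 0.923, 0.003], [0.923, -0.386, -0.001], [0.0, 0.004, -1.0]]
ft_force: [3.6, 1.3, 3.0]
finger_gap: 10.2
```

{"op": "play_rows", "data": {"deltas": [{"tx": -1.18,"ty": 0.47,"tz": 0,"wx": 0,"wy": 0,"wz": -0.1,"gripper": 1},{"tx": -1.18,"ty": 0.47,"tz": 0,"wx": 0,"wy": 0,"wz": -0.1,"gripper": 1},{"tx": -1.18,"ty": 0.47,"tz": 0,"wx": 0,"wy": 0,"wz": -0.1,"gripper": 1},{"tx": -1.18,"ty": 0.47,"tz": 0,"wx": 0,"wy": 0,"wz": -0.1,"gripper": 1},{"tx": 0,"ty": 0,"tz": 0,"wx": 0,"wy": 0,"wz": 0,"gripper": 1}]}}

```text
time: 3.93
tool_pos: [446.8, -374.9, 139.0]
eef_rot: [[-0.002, 1.0, 0.005], [1.0, 0.002, -0.002], [-0.002, 0.005, -1.0]]
ft_force: [3.3, 2.8, 3.6]
finger_gap: 10.6
```

{"op": "play_rows", "data": {"deltas": [{"tx": 0,"ty": 0,"tz": 0,"wx": 0,"wy": 0,"wz": 0,"gripper": 0.3},{"tx": 0,"ty": 0,"tz": 0,"wx": 0,"wy": 0,"wz": 0,"gripper": 0.2},{"tx": 0,"ty": 0,"tz": 0,"wx": 0,"wy": 0,"wz": 0,"gripper": 0},{"tx": 0,"ty": 0,"tz": 0,"wx": 0,"wy": 0,"wz": 0,"gripper": 0},{"tx": 0,"ty": 0,"tz": -2,"wx": 0,"wy": 0,"wz": 0,"gripper": 0}]}}

```text
time: 4.35
tool_pos: [442.0, -370.7, 152.1]
eef_rot: [[0.001, 1.0, -0.007], [1.0, -0.001, 0.006], [0.006, -0.007, -1.0]]
ft_force: [-0.6, 0.3, -0.3]
finger_gap: 38.6
```

{"op": "play_rows", "data": {"deltas": [{"tx": 0,"ty": 0,"tz": -4,"wx": 0,"wy": 0,"wz": 0,"gripper": 0},{"tx": 0,"ty": 0,"tz": -4,"wx": 0,"wy": 0,"wz": 0,"gripper": 0},{"tx": 0,"ty": 0,"tz": 0,"wx": 0,"wy": 0,"wz": 0,"gripper": 0}]}}

```text
time: 4.6
tool_pos: [447.2, -375.8, 246.6]
eef_rot: [[0.001, 1.0, 0.01], [1.0, -0.001, -0.011], [-0.011, 0.01, -1.0]]
ft_force: [0.5, -0.8, 1.7]
finger_gap: 47.0
```

```bash
python3 - <<'E'
from h import *
p,d=snapshot('top'); cv2.imwrite('pics/t2.png',p[:,:,::-1])
W=cloud('top',d)
for r in cut_out('top','mount0'):
    m=r['pixels']; Q=W[m]; k=Q[:,2]>30
    col=np.median(p[m],0)
    print(round(r['score'],2),np.round(r['bbox']).tolist(),col,np.round(Q[k][:,:2].mean(0),1),np.round((Q[k][:,:2].max(0)+Q[k][:,:2].min(0))/2,1),np.percentile(Q[:,2],95).round())
E
python3 plan.py 450 -380 240 1.57
```

```text
0.94 [194.0, 277.0, 213.0, 299.0] [122. 118. 115.] [433.7 271.6] [433.8 272.6] nan
0.84 [189.0, 238.0, 214.0, 258.0] [184. 176. 171.] [523.2 277. ] [523.7 277.7] nan
0.63 [141.0, 274.0, 170.0, 294.0] [184. 176. 172.] [443.3 364.3] [442.9 365.4] nan
0.61 [151.0, 232.0, 177.0, 251.0] [186.  178.  172.5] [529.6 353.8] [529.3 355.1] nan
0.53 [249.0, 222.0, 271.0, 238.0] [ 49.  106.   58.5] [560.5 152.1] [561.4 152.3] nan
t 4.7 p [ 445.2 -373.8  239.6] yaw 1.57 gap 47.3 F [ 0.2 -0.2 -0.5] q6 -0.79
{"tx": -0.62, "ty": 0.48, "tz": -0.04, "wx": 0.003, "wy": 0.004, "wz": -0, "gripper": G},
```

View pics/t2.png

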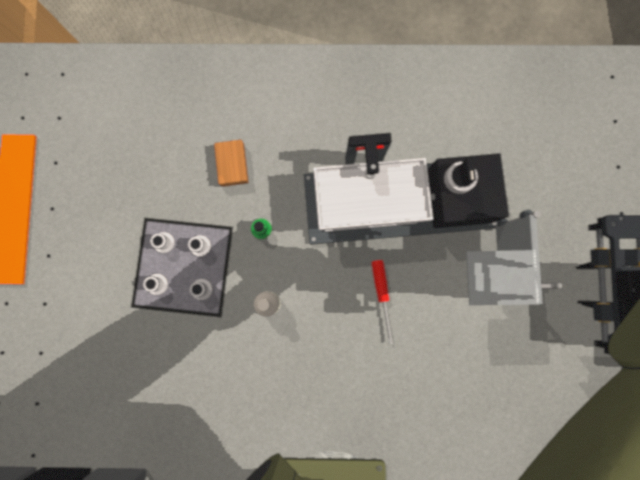

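```bash
python3 plan.py 470 290 260 1.666
```

```text
t 4.7 p [ 445.2 -373.8  239.6] yaw 1.57 gap 47.3 F [ 0.2 -0.2 -0.5] q6 -0.79
{"tx": 3.9, "ty": 0.14, "tz": -0.13, "wx": 0, "wy": 0, "wz": -0.006, "gripper": G},
{"tx": 3.91, "ty": 0.17, "tz": -0.14, "wx": 0, "wy": 0, "wz": -0.006, "gripper": G},
{"tx": 3.9, "ty": 0.19, "tz": -0.13, "wx": 0, "wy": 0, "wz": -0.006, "gripper": G},
{"tx": 3.9, "ty": 0.21, "tz": -0.14, "wx": 0, "wy": 0, "wz": -0.006, "gripper": G},
{"tx": 3.9, "ty": 0.24, "tz": -0.13, "wx": 0, "wy": 0, "wz": -0.006, "gripper": G},
{"tx": 3.9, "ty": 0.25, "tz": -0.14, "wx": 0, "wy": 0, "wz": -0.006, "gripper": G},
{"tx": 3.9, "ty": 0.29, "tz": -0.13, "wx": 0, "wy": 0, "wz": -0.006, "gripper": G},
{"tx": 3.89, "ty": 0.3, "tz": -0.14, "wx": 0, "wy": 0, "wz": -0.006, "gripper": G},
{"tx": 3.9, "ty": 0.33, "tz": -0.13, "wx": 0, "wy": 0, "wz": -0.006, "gripper": G},
{"tx": 3.89, "ty": 0.36, "tz": -0.14, "wx": 0, "wy": 0, "wz": -0.006, "gripper": G},
{"tx": 3.89, "ty": 0.37, "tz": -0.13, "wx": 0, "wy": 0, "wz": -0.006, "gripper": G},
{"tx": 3.88, "ty": 0.4, "tz": -0.14, "wx": 0, "wy": 0, "wz": -0.006, "gripper": G},
{"tx": 3.89, "ty": 0.42, "tz": -0.13, "wx": 0, "wy": 0, "wz": -0.006, "gripper": G},
{"tx": 3.88, "ty": 0.45, "tz": -0.14, "wx": 0, "wy": 0, "wz": -0.006, "gripper": G},
{"tx": 3.88, "ty": 0.47, "tz": -0.13, "wx": 0, "wy": 0, "wz": -0.006, "gripper": G},
{"tx": 3.87, "ty": 0.49, "tz": -0.13, "wx": 0, "wy": 0, "wz": -0.006, "gripper": G},
{"tx": 3.88, "ty": 0.52, "tz": -0.14, "wx": 0, "wy": 0, "wz": -0.006, "gripper": G},
```

{"op": "play_rows", "data": {"deltas": [{"tx": 3.9,"ty": 0.15,"tz": -0.1,"wx": 0,"wy": 0,"wz": -0.006,"gripper": 0},{"tx": 3.9,"ty": 0.17,"tz": -0.1,"wx": 0,"wy": 0,"wz": -0.006,"gripper": 0},{"tx": 3.9,"ty": 0.19,"tz": -0.1,"wx": 0,"wy": 0,"wz": -0.006,"gripper": 0},{"tx": 3.9,"ty": 0.21,"tz": -0.1,"wx": 0,"wy": 0,"wz": -0.006,"gripper": 0},{"tx": 3.9,"ty": 0.24,"tz": -0.1,"wx": 0,"wy": 0,"wz": -0.006,"gripper": 0}]}}

```text
time: 5.12
tool_pos: [450.5, -175.8, 239.2]
eef_rot: [[-0.028, 1.0, -0.003], [1.0, 0.028, 0.002], [0.002, -0.003, -1.0]]
ft_force: [0.7, -0.5, 0.3]
finger_gap: 47.2
```

{"op": "play_rows", "data": {"deltas": [{"tx": 3.9,"ty": 0.25,"tz": -0.1,"wx": 0,"wy": 0,"wz": -0.006,"gripper": 0},{"tx": 3.9,"ty": 0.29,"tz": -0.1,"wx": 0,"wy": 0,"wz": -0.006,"gripper": 0},{"tx": 3.9,"ty": 0.3,"tz": -0.1,"wx": 0,"wy": 0,"wz": -0.006,"gripper": 0},{"tx": 3.9,"ty": 0.33,"tz": -0.1,"wx": 0,"wy": 0,"wz": -0.006,"gripper": 0},{"tx": 3.9,"ty": 0.36,"tz": -0.1,"wx": 0,"wy": 0,"wz": -0.006,"gripper": 0}]}}

```text
time: 5.53
tool_pos: [457.7, 19.4, 244.5]
eef_rot: [[-0.059, 0.998, -0.003], [0.998, 0.059, 0.0], [0.0, -0.003, -1.0]]
ft_force: [1.4, -0.6, 1.0]
finger_gap: 47.6
```

{"op": "play_rows", "data": {"deltas": [{"tx": 3.9,"ty": 0.37,"tz": -0.1,"wx": 0,"wy": 0,"wz": -0.006,"gripper": 0},{"tx": 3.9,"ty": 0.4,"tz": -0.1,"wx": 0,"wy": 0,"wz": -0.006,"gripper": 0},{"tx": 3.9,"ty": 0.42,"tz": -0.1,"wx": 0,"wy": 0,"wz": -0.006,"gripper": -0.3},{"tx": 3.9,"ty": 0.45,"tz": -0.1,"wx": 0,"wy": 0,"wz": -0.006,"gripper": -0.3},{"tx": 3.9,"ty": 0.47,"tz": -0.1,"wx": 0,"wy": 0,"wz": -0.006,"gripper": -0.3}]}}

```text
time: 5.95
tool_pos: [464.9, 215.2, 249.4]
eef_rot: [[-0.089, 0.996, -0.003], [0.996, 0.089, -0.001], [-0.001, -0.003, -1.0]]
ft_force: [0.9, -0.7, 0.2]
finger_gap: 60.1
```

{"op": "play_rows", "data": {"deltas": [{"tx": 0,"ty": 0,"tz": 0,"wx": 0,"wy": 0,"wz": -0.006,"gripper": -0.3},{"tx": 0,"ty": 0,"tz": 0,"wx": 0,"wy": 0,"wz": 0,"gripper": -0.3},{"tx": 0,"ty": 0,"tz": 0,"wx": 0,"wy": 0,"wz": 0,"gripper": -0.3}]}}

```text
time: 6.2
tool_pos: [465.5, 213.1, 249.8]
eef_rot: [[-0.095, 0.995, -0.003], [0.995, 0.095, -0.002], [-0.001, -0.003, -1.0]]
ft_force: [-0.2, -1.0, 0.0]
finger_gap: 62.1
```

```bash
cat >> h.py <<'E'
def mounts(cam,tag=None):
    s,_,_=st()
    p,d=snapshot(cam)
    if tag: cv2.imwrite(f'pics/{tag}.png',p[:,:,::-1])
    W=cloud(cam,d,s); out=[]
    for r in cut_out(cam,'mount0'):
        if r['score']<0.3: continue
        m=r['pixels'];Q=W[m];Q=Q[~np.isnan(Q[:,2])]
        if len(Q)<30: continue
        zt=np.percentile(Q[:,2],97); col=np.median(p[m],0); 
        T=Q[(Q[:,2]>zt-5)]
        (cx,cy),rad=cv2.minEnclosingCircle(T[:,:2].astype(np.float32))
        green=col[1]>col[0]*1.3
        out.append((r['score'],np.round([cx,cy,zt],1),round(rad,1),green,np.round(r['bbox']).astype(int).tolist()))
        print(round(r['score'],2),out[-1][1:])
    return out
E
python3 - <<'E'
from h import *
s,p,R=st();print(p)
mounts('wrist','w3'); print(); mounts('top')
E
```

```text
[465.49887803 213.08280595 249.80728522]
0.98 (array([443.4, 367.5,  42.3]), 15.1, np.False_, [293, 37, 334, 82])
0.91 (array([529.6, 357.4,  42.3]), 15.0, np.False_, [374, 57, 413, 102])
0.88 (array([560.3, 155.7,  41.9]), 15.0, np.True_, [373, 242, 411, 278])
0.82 (array([524. , 281.4,  42.1]), 15.2, np.False_, [358, 129, 394, 169])
0.58 (array([433.5, 274.5,  42.2]), 15.1, np.False_, [277, 129, 317, 171])

0.77 (array([561.1, 152.5,  42.4]), 14.9, np.True_, [254, 220, 271, 239])
```

View pics/w3.png

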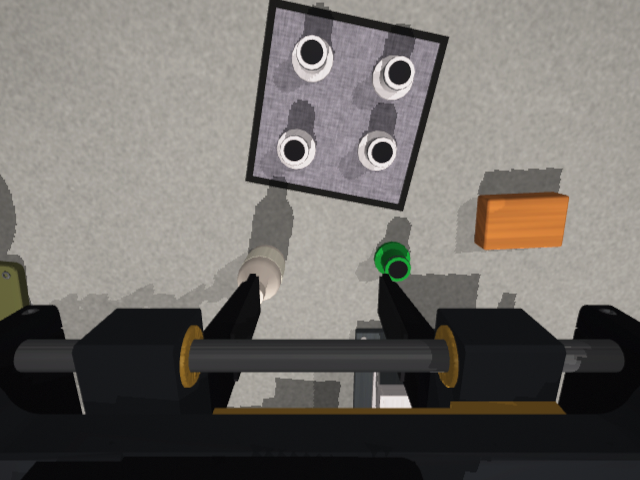

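The wrist picture shows all four aluminium mounts (312,58), (394,76), (296,150), (378,151); green one at (393,262). I pick the near one at (433.5,274.5) first.

```bash
python3 plan.py 433.5 274.5 60 1.666
```

```text
t 6.4 p [466.4 212.2 251.2] yaw 1.664 gap 61.7 F [ 0.8 -0.1 -0.4] q6 0.23
{"tx": 1.3, "ty": -0.54, "tz": 3.82, "wx": -0, "wy": 0, "wz": -0, "gripper": G},
{"tx": 1.31, "ty": -0.54, "tz": 3.83, "wx": -0, "wy": 0, "wz": -0, "gripper": G},
{"tx": 1.3, "ty": -0.53, "tz": 3.82, "wx": -0, "wy": 0, "wz": -0, "gripper": G},
{"tx": 1.3, "ty": -0.54, "tz": 3.83, "wx": -0, "wy": 0, "wz": -0, "gripper": G},
{"tx": 1.3, "ty": -0.54, "tz": 3.82, "wx": -0, "wy": 0, "wz": -0, "gripper": G},
```

{"op": "play_rows", "data": {"deltas": [{"tx": 3.2,"ty": -1.4,"tz": 1.5,"wx": 0,"wy": 0,"wz": 0,"gripper": -0.3},{"tx": 3.3,"ty": -1.3,"tz": 1.5,"wx": 0,"wy": 0,"wz": 0,"gripper": -0.3},{"tx": 0,"ty": 0,"tz": 4,"wx": 0,"wy": 0,"wz": 0,"gripper": -0.3},{"tx": 0,"ty": 0,"tz": 4,"wx": 0,"wy": 0,"wz": 0,"gripper": -0.3},{"tx": 0,"ty": 0,"tz": 4,"wx": 0,"wy": 0,"wz": 0,"gripper": -0.3}]}}

```text
time: 6.82
tool_pos: [433.8, 275.5, 101.1]
eef_rot: [[-0.094, 0.996, 0.003], [0.996, 0.094, 0.001], [0.001, 0.003, -1.0]]
ft_force: [0.5, 0.3, -0.8]
finger_gap: 61.7
```

```bash
python3 plan.py 433.5 274.5 15 1.666
```

```text
t 6.82 p [433.8 275.5 101.1] yaw 1.665 gap 61.7 F [ 0.5  0.3 -0.8] q6 0.37
{"tx": -0.03, "ty": -0.02, "tz": 2.87, "wx": 0.001, "wy": -0, "wz": -0, "gripper": G},
{"tx": -0.04, "ty": -0.02, "tz": 2.87, "wx": 0.001, "wy": -0, "wz": -0, "gripper": G},
{"tx": -0.03, "ty": -0.02, "tz": 2.87, "wx": 0.001, "wy": -0, "wz": -0, "gripper": G},
```

{"op": "play_rows", "data": {"deltas": [{"tx": 0,"ty": 0,"tz": 3.9,"wx": 0,"wy": 0,"wz": 0,"gripper": -0.3},{"tx": 0,"ty": 0,"tz": 3,"wx": 0,"wy": 0,"wz": 0,"gripper": -0.3},{"tx": 0,"ty": 0,"tz": 1.7,"wx": 0,"wy": 0,"wz": 0,"gripper": -0.3},{"tx": 0,"ty": 0,"tz": 0,"wx": 0,"wy": 0,"wz": 0,"gripper": 1},{"tx": 0,"ty": 0,"tz": 0,"wx": 0,"wy": 0,"wz": 0,"gripper": 1}]}}

```text
time: 7.23
tool_pos: [433.1, 274.6, 15.1]
eef_rot: [[-0.093, 0.996, -0.002], [0.996, 0.093, -0.001], [-0.001, -0.002, -1.0]]
ft_force: [0.8, -0.5, 0.1]
finger_gap: 53.3
```

{"op": "play_rows", "data": {"deltas": [{"tx": 0,"ty": 0,"tz": 0,"wx": 0,"wy": 0,"wz": 0,"gripper": 1},{"tx": 0,"ty": 0,"tz": 0,"wx": 0,"wy": 0,"wz": 0,"gripper": 1},{"tx": 0,"ty": 0,"tz": 0,"wx": 0,"wy": 0,"wz": 0,"gripper": 1}]}}

```text
time: 7.48
tool_pos: [435.0, 276.3, 17.9]
eef_rot: [[-0.094, 0.996, 0.004], [0.996, 0.094, 0.002], [0.001, 0.004, -1.0]]
ft_force: [0.6, 0.1, 0.1]
finger_gap: 34.0
```

{"op": "play_rows", "data": {"deltas": [{"tx": 0,"ty": 0,"tz": 0,"wx": 0,"wy": 0,"wz": 0,"gripper": 1},{"tx": 0,"ty": 0,"tz": -2,"wx": 0,"wy": 0,"wz": 0,"gripper": 1},{"tx": 0,"ty": 0,"tz": -4,"wx": 0,"wy": 0,"wz": 0,"gripper": 1},{"tx": 0,"ty": 0,"tz": -4,"wx": 0,"wy": 0,"wz": 0,"gripper": 1},{"tx": 0,"ty": 0,"tz": -4,"wx": 0,"wy": 0,"wz": 0,"gripper": 1}]}}

```text
time: 7.9
tool_pos: [432.7, 275.4, 157.2]
eef_rot: [[-0.095, 0.995, -0.001], [0.995, 0.095, -0.0], [-0.0, -0.001, -1.0]]
ft_force: [0.5, 0.0, -1.2]
finger_gap: 29.3
```

{"op": "play_rows", "data": {"deltas": [{"tx": 0,"ty": 0,"tz": -3.5,"wx": 0,"wy": 0,"wz": 0,"gripper": 1},{"tx": 0,"ty": 0,"tz": 0,"wx": 0,"wy": 0,"wz": 0,"gripper": 1}]}}

```text
time: 8.07
tool_pos: [437.6, 278.0, 200.8]
eef_rot: [[-0.095, 0.995, 0.015], [0.995, 0.095, 0.007], [0.006, 0.015, -1.0]]
ft_force: [1.1, 1.4, 0.5]
finger_gap: 29.5
```

```bash
python3 plan.py 606 -110 190 1.666
```

```text
t 8.07 p [437.6 278.  200.8] yaw 1.666 gap 29.5 F [1.1 1.4 0.5] q6 0.37
{"tx": -3.66, "ty": 1.19, "tz": 0.09, "wx": 0.001, "wy": -0.001, "wz": -0, "gripper": G},
{"tx": -3.65, "ty": 1.18, "tz": 0.1, "wx": 0.001, "wy": -0.001, "wz": -0, "gripper": G},
{"tx": -3.66, "ty": 1.19, "tz": 0.1, "wx": 0.001, "wy": -0.001, "wz": -0, "gripper": G},
{"tx": -3.66, "ty": 1.19, "tz": 0.1, "wx": 0.001, "wy": -0.001, "wz": -0, "gripper": G},
{"tx": -3.65, "ty": 1.19, "tz": 0.11, "wx": 0.001, "wy": -0.001, "wz": -0, "gripper": G},
{"tx": -3.66, "ty": 1.18, "tz": 0.1, "wx": 0.001, "wy": -0.001, "wz": -0, "gripper": G},
{"tx": -3.66, "ty": 1.19, "tz": 0.11, "wx": 0.001, "wy": -0.001, "wz": -0, "gripper": G},
{"tx": -3.65, "ty": 1.19, "tz": 0.12, "wx": 0.001, "wy": -0.001, "wz": -0, "gripper": G},
{"tx": -3.66, "ty": 1.19, "tz": 0.11, "wx": 0.001, "wy": -0.001, "wz": -0, "gripper": G},
{"tx": -3.66, "ty": 1.18, "tz": 0.12, "wx": 0.001, "wy": -0.001, "wz": -0, "gripper": G},
{"tx": -3.65, "ty": 1.19, "tz": 0.12, "wx": 0.001, "wy": -0.001, "wz": -0, "gripper": G},
```

{"op": "play_rows", "data": {"deltas": [{"tx": -3.65,"ty": 1.2,"tz": 0,"wx": 0,"wy": 0,"wz": 0,"gripper": 1},{"tx": -3.65,"ty": 1.2,"tz": 0,"wx": 0,"wy": 0,"wz": 0,"gripper": 1},{"tx": -3.65,"ty": 1.2,"tz": 0,"wx": 0,"wy": 0,"wz": 0,"gripper": 1},{"tx": -3.65,"ty": 1.2,"tz": 0,"wx": 0,"wy": 0,"wz": 0,"gripper": 1},{"tx": -3.65,"ty": 1.2,"tz": 0,"wx": 0,"wy": 0,"wz": 0,"gripper": 1}]}}

```text
time: 8.48
tool_pos: [510.6, 98.2, 190.6]
eef_rot: [[-0.095, 0.995, 0.001], [0.995, 0.095, 0.0], [0.0, 0.001, -1.0]]
ft_force: [0.1, 0.3, -1.4]
finger_gap: 29.3
```

{"op": "play_rows", "data": {"deltas": [{"tx": -3.65,"ty": 1.2,"tz": 0,"wx": 0,"wy": 0,"wz": 0,"gripper": 1},{"tx": -3.65,"ty": 1.2,"tz": 0,"wx": 0,"wy": 0,"wz": 0,"gripper": 1},{"tx": -3.65,"ty": 1.2,"tz": 0,"wx": 0,"wy": 0,"wz": 0,"gripper": 1},{"tx": -3.65,"ty": 1.2,"tz": 0,"wx": 0,"wy": 0,"wz": 0,"gripper": 1},{"tx": -3.65,"ty": 1.2,"tz": 0,"wx": 0,"wy": 0,"wz": 0,"gripper": 1}]}}

```text
time: 8.9
tool_pos: [587.7, -78.1, 190.3]
eef_rot: [[-0.095, 0.996, 0.0], [0.996, 0.095, 0.0], [0.0, 0.0, -1.0]]
ft_force: [0.2, 0.1, -0.9]
finger_gap: 29.8
```

{"op": "play_rows", "data": {"deltas": [{"tx": -3.65,"ty": 1.2,"tz": 0,"wx": 0,"wy": 0,"wz": 0,"gripper": 1},{"tx": 0,"ty": 0,"tz": 0,"wx": 0,"wy": 0,"wz": 0,"gripper": 1},{"tx": 0,"ty": 0,"tz": 0,"wx": 0,"wy": 0,"wz": 0,"gripper": 1},{"tx": 0,"ty": 0,"tz": 0,"wx": 0,"wy": 0,"wz": 0,"gripper": 1}]}}

```text
time: 9.23
tool_pos: [602.4, -111.2, 190.0]
eef_rot: [[-0.095, 0.996, -0.001], [0.996, 0.095, 0.001], [0.001, -0.001, -1.0]]
ft_force: [-0.3, 0.0, -0.9]
finger_gap: 29.2
```

```bash
python3 - <<'E'
from h import *
s,p,R=st();print(p)
im,d=snapshot('wrist');cv2.imwrite('pics/w4.png',im[:,:,::-1])
W=cloud('wrist',d,s);Z=W[...,2]
for lo,hi in [(90,106),(90,98.5)]:
    m=(Z>lo)&(Z<hi);m[300:]=0
    k,l,q,_=cv2.connectedComponentsWithStats(m.astype(np.uint8));i=1+np.argmax(q[1:,4])
    print(cv2.minAreaRect(W[l==i][:,:2].astype(np.float32)),np.median(Z[l==i]))
E
python3 plan.py 606 -150 190 1.666
```

```text
[ 602.36613639 -111.16506065  190.00407155]
((617.3040771484375, -59.6329345703125), (119.5025634765625, 196.9262237548828), 5.5153350830078125) 95.7320711521582
((617.5491943359375, -61.55809783935547), (111.76631927490234, 193.01962280273438), 5.4919233322143555) 95.61015903346436
t 9.28 p [ 602.3 -110.6  190.2] yaw 1.666 gap 29.1 F [-0.2  1.3 -0.7] q6 -0.37
{"tx": -3.96, "ty": -0.01, "tz": 0.02, "wx": -0.001, "wy": -0.001, "wz": 0, "gripper": G},
```

View pics/w4.png

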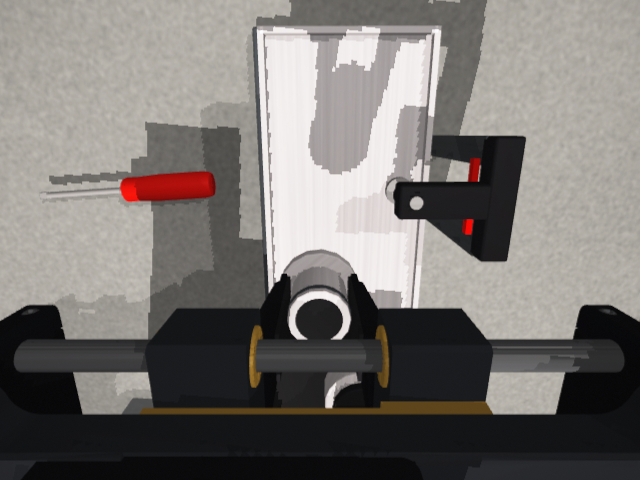

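{"op": "play_rows", "data": {"deltas": [{"tx": -3.55,"ty": 0,"tz": 1.5,"wx": 0,"wy": 0,"wz": 0,"gripper": 1},{"tx": 0,"ty": 0,"tz": 3,"wx": 0,"wy": 0,"wz": 0,"gripper": 1},{"tx": 0,"ty": 0,"tz": 2.2,"wx": 0,"wy": 0,"wz": 0,"gripper": 1},{"tx": 0,"ty": 0,"tz": 0.7,"wx": 0,"wy": 0,"wz": 0,"gripper": 1},{"tx": 0,"ty": 0,"tz": 0,"wx": 0,"wy": 0,"wz": 0,"gripper": 1}]}}

```text
time: 9.7
tool_pos: [604.6, -145.1, 114.8]
eef_rot: [[-0.097, 0.995, -0.004], [0.995, 0.097, 0.001], [0.002, -0.004, -1.0]]
ft_force: [-0.7, -0.0, -1.6]
finger_gap: 29.0
```

```bash
python3 plan.py 605.6 -145.8 108.5 1.666
```

```text
t 9.7 p [ 604.6 -145.1  114.8] yaw 1.667 gap 29.0 F [-0.7 -0.  -1.6] q6 -0.42
{"tx": -0.08, "ty": 0.09, "tz": 0.63, "wx": -0.004, "wy": -0.002, "wz": 0.001, "gripper": G},
```

{"op": "play_rows", "data": {"deltas": [{"tx": 0,"ty": 0,"tz": 0.3,"wx": 0,"wy": 0,"wz": 0,"gripper": 1},{"tx": 0,"ty": 0,"tz": 0.2,"wx": 0,"wy": 0,"wz": 0,"gripper": 1},{"tx": 0,"ty": 0,"tz": 0,"wx": 0,"wy": 0,"wz": 0,"gripper": 1},{"tx": 0,"ty": 0,"tz": 0,"wx": 0,"wy": 0,"wz": 0,"gripper": 1}]}}

```text
time: 10.03
tool_pos: [606.7, -146.7, 112.6]
eef_rot: [[-0.095, 0.995, 0.001], [0.995, 0.095, -0.0], [-0.001, 0.001, -1.0]]
ft_force: [0.0, -0.4, -0.9]
finger_gap: 29.4
```

{"op": "play_rows", "data": {"deltas": [{"tx": 0,"ty": 0,"tz": 0.2,"wx": 0,"wy": 0,"wz": 0,"gripper": 1},{"tx": 0,"ty": 0,"tz": 0,"wx": 0,"wy": 0,"wz": 0,"gripper": 1},{"tx": 0,"ty": 0,"tz": 0,"wx": 0,"wy": 0,"wz": 0,"gripper": 1}]}}

```text
time: 10.28
tool_pos: [607.0, -146.8, 112.4]
eef_rot: [[-0.095, 0.995, 0.002], [0.995, 0.095, -0.0], [-0.0, 0.002, -1.0]]
ft_force: [-3.3, 2.4, 7.0]
finger_gap: 29.1
```

{"op": "play_rows", "data": {"deltas": [{"tx": 0,"ty": 0,"tz": 0.2,"wx": 0,"wy": 0,"wz": 0,"gripper": 1},{"tx": 0,"ty": 0,"tz": 0,"wx": 0,"wy": 0,"wz": 0,"gripper": 1},{"tx": 0,"ty": 0,"tz": 0,"wx": 0,"wy": 0,"wz": 0,"gripper": 1}]}}

```text
time: 10.53
tool_pos: [607.1, -146.8, 112.2]
eef_rot: [[-0.095, 0.995, 0.001], [0.995, 0.095, -0.0], [-0.0, 0.001, -1.0]]
ft_force: [-6.9, 3.1, 15.1]
finger_gap: 29.5
```

{"op": "play_rows", "data": {"deltas": [{"tx": 0,"ty": 0,"tz": -0.25,"wx": 0,"wy": 0,"wz": 0,"gripper": 1},{"tx": 0,"ty": 0,"tz": 0,"wx": 0,"wy": 0,"wz": 0,"gripper": 0.2},{"tx": 0,"ty": 0,"tz": 0,"wx": 0,"wy": 0,"wz": 0,"gripper": 0},{"tx": 0,"ty": 0,"tz": 0,"wx": 0,"wy": 0,"wz": 0,"gripper": -0.1},{"tx": 0,"ty": 0,"tz": 0,"wx": 0,"wy": 0,"wz": 0,"gripper": -0.1}]}}

```text
time: 10.95
tool_pos: [606.1, -146.8, 109.7]
eef_rot: [[-0.095, 0.995, -0.0], [0.995, 0.095, 0.0], [0.0, -0.0, -1.0]]
ft_force: [0.3, 0.2, -1.3]
finger_gap: 49.7
```

{"op": "play_rows", "data": {"deltas": [{"tx": 0,"ty": 0,"tz": -2,"wx": 0,"wy": 0,"wz": 0,"gripper": -0.1},{"tx": 0,"ty": 0,"tz": -4,"wx": 0,"wy": 0,"wz": 0,"gripper": -0.2},{"tx": 0,"ty": 0,"tz": -4,"wx": 0,"wy": 0,"wz": 0,"gripper": -0.3},{"tx": 0,"ty": 0,"tz": -2,"wx": 0,"wy": 0,"wz": 0,"gripper": -0.3},{"tx": 0,"ty": 0,"tz": 0,"wx": 0,"wy": 0,"wz": 0,"gripper": -0.3}]}}

```text
time: 11.37
tool_pos: [609.3, -147.9, 237.6]
eef_rot: [[-0.095, 0.995, 0.011], [0.995, 0.095, -0.004], [-0.005, 0.011, -1.0]]
ft_force: [0.1, 0.3, 1.7]
finger_gap: 61.5
```

```bash
python3 - <<'E'
from h import *
mounts('top','t5')
E
python3 plan.py 524 279 230 1.666
```

```text
0.96 (array([529.6, 355.7,  42.3]), 15.0, np.False_, [155, 233, 177, 254])
0.8 (array([560.7, 152.7,  42.3]), 15.0, np.True_, [252, 219, 272, 236])
0.76 (array([523.7, 278.4,  42.3]), 14.6, np.False_, [192, 236, 211, 254])
0.62 (array([443.5, 364.9,  42.9]), 15.1, np.False_, [140, 275, 169, 296])
0.47 (array([ 609.1, -134.9,  107.7]), 13.1, np.False_, [403, 188, 412, 204])
t 11.47 p [ 606.7 -147.   231.1] yaw 1.666 gap 61.7 F [ 0.3  0.9 -0.5] q6 -0.42
{"tx": 3.93, "ty": -0.38, "tz": 0.01, "wx": 0, "wy": 0, "wz": -0, "gripper": G},
{"tx": 3.92, "ty": -0.38, "tz": 0, "wx": 0, "wy": 0, "wz": -0, "gripper": G},
{"tx": 3.93, "ty": -0.38, "tz": 0.01, "wx": 0, "wy": 0, "wz": -0, "gripper": G},
{"tx": 3.93, "ty": -0.38, "tz": 0, "wx": 0, "wy": 0, "wz": -0, "gripper": G},
{"tx": 3.92, "ty": -0.38, "tz": 0.01, "wx": 0, "wy": 0, "wz": -0, "gripper": G},
{"tx": 3.93, "ty": -0.39, "tz": 0, "wx": 0, "wy": 0, "wz": -0, "gripper": G},
{"tx": 3.93, "ty": -0.38, "tz": 0.01, "wx": 0, "wy": 0, "wz": -0, "gripper": G},
{"tx": 3.92, "ty": -0.38, "tz": 0.01, "wx": 0, "wy": 0, "wz": -0, "gripper": G},
{"tx": 3.93, "ty": -0.38, "tz": 0, "wx": 0, "wy": 0, "wz": -0, "gripper": G},
{"tx": 3.93, "ty": -0.38, "tz": 0.01, "wx": 0, "wy": 0, "wz": -0, "gripper": G},
{"tx": 3.92, "ty": -0.38, "tz": 0, "wx": 0, "wy": 0, "wz": -0, "gripper": G},
```

View pics/t5.png

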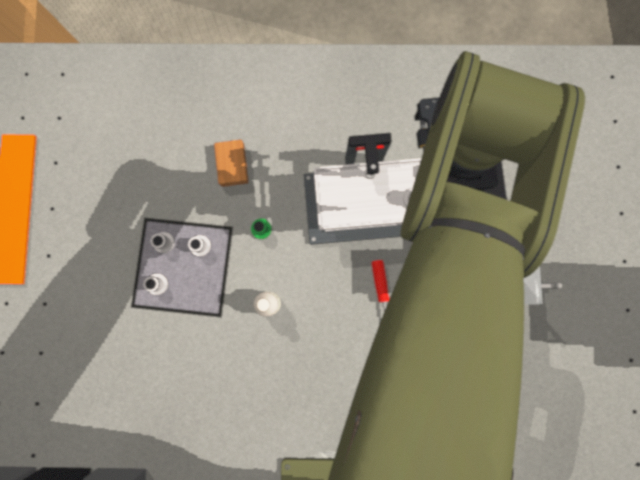

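{"op": "play_rows", "data": {"deltas": [{"tx": 3.9,"ty": -0.38,"tz": 0,"wx": 0,"wy": 0,"wz": 0,"gripper": -0.3},{"tx": 3.9,"ty": -0.38,"tz": 0,"wx": 0,"wy": 0,"wz": 0,"gripper": -0.3},{"tx": 3.9,"ty": -0.38,"tz": 0,"wx": 0,"wy": 0,"wz": 0,"gripper": -0.3},{"tx": 3.9,"ty": -0.38,"tz": 0,"wx": 0,"wy": 0,"wz": 0,"gripper": -0.3},{"tx": 3.9,"ty": -0.38,"tz": 0,"wx": 0,"wy": 0,"wz": 0,"gripper": -0.3}]}}

```text
time: 11.88
tool_pos: [566.8, 47.0, 227.0]
eef_rot: [[-0.094, 0.996, -0.005], [0.996, 0.094, 0.0], [0.001, -0.005, -1.0]]
ft_force: [1.1, 0.7, -0.3]
finger_gap: 61.8
```

{"op": "play_rows", "data": {"deltas": [{"tx": 3.9,"ty": -0.38,"tz": 0,"wx": 0,"wy": 0,"wz": 0,"gripper": -0.3},{"tx": 3.9,"ty": -0.38,"tz": 0,"wx": 0,"wy": 0,"wz": 0,"gripper": -0.3},{"tx": 3.9,"ty": -0.38,"tz": 0,"wx": 0,"wy": 0,"wz": 0,"gripper": -0.3},{"tx": 3.9,"ty": -0.38,"tz": 0,"wx": 0,"wy": 0,"wz": 0,"gripper": -0.3},{"tx": 3.9,"ty": -0.38,"tz": 2,"wx": 0,"wy": 0,"wz": 0,"gripper": -0.3}]}}

```text
time: 12.3
tool_pos: [532.0, 238.1, 212.4]
eef_rot: [[-0.095, 0.995, 0.003], [0.995, 0.095, 0.001], [0.001, 0.003, -1.0]]
ft_force: [1.1, 1.1, 0.0]
finger_gap: 61.8
```

{"op": "play_rows", "data": {"deltas": [{"tx": 3.9,"ty": -0.38,"tz": 0,"wx": 0,"wy": 0,"wz": 0,"gripper": -0.3},{"tx": 0,"ty": 0,"tz": 4,"wx": 0,"wy": 0,"wz": 0,"gripper": -0.3},{"tx": 0,"ty": 0,"tz": 4,"wx": 0,"wy": 0,"wz": 0,"gripper": -0.3},{"tx": 0,"ty": 0,"tz": 2.5,"wx": 0,"wy": 0,"wz": 0,"gripper": -0.3},{"tx": 0,"ty": 0,"tz": 0,"wx": 0,"wy": 0,"wz": 0,"gripper": -0.3}]}}

```text
time: 12.72
tool_pos: [517.7, 271.9, 95.9]
eef_rot: [[-0.096, 0.995, -0.016], [0.995, 0.096, -0.007], [-0.005, -0.017, -1.0]]
ft_force: [-1.1, -0.2, -0.6]
finger_gap: 61.7
```

```bash
python3 - <<'E'
from h import *
mounts('wrist','w6')
E
python3 plan.py 524 280 15 1.666
```

```text
0.86 (array([524.1, 281.5,  41.9]), 15.2, np.False_, [304, 202, 357, 268])
0.85 (array([530.2, 357.9,  42.1]), 15.2, np.False_, [317, 94, 383, 162])
0.84 (array([443.7, 367.6,  42. ]), 15.1, np.False_, [187, 67, 260, 132])
t 12.82 p [522.6 273.5 103.6] yaw 1.666 gap 61.9 F [0.6 0.1 0.7] q6 0.3
{"tx": 0.22, "ty": 0.08, "tz": 2.95, "wx": -0.002, "wy": 0.001, "wz": -0, "gripper": G},
{"tx": 0.21, "ty": 0.08, "tz": 2.95, "wx": -0.002, "wy": 0.001, "wz": -0, "gripper": G},
{"tx": 0.21, "ty": 0.07, "tz": 2.95, "wx": -0.002, "wy": 0.001, "wz": -0, "gripper": G},
```

{"op": "play_rows", "data": {"deltas": [{"tx": 0.7,"ty": 0.1,"tz": 3.5,"wx": 0,"wy": 0,"wz": 0,"gripper": -0.3},{"tx": 0,"ty": 0,"tz": 3.5,"wx": 0,"wy": 0,"wz": 0,"gripper": -0.3},{"tx": 0,"ty": 0,"tz": 1.8,"wx": 0,"wy": 0,"wz": 0,"gripper": -0.3},{"tx": 0,"ty": 0,"tz": 0,"wx": 0,"wy": 0,"wz": 0,"gripper": -0.3},{"tx": 0,"ty": 0,"tz": 0,"wx": 0,"wy": 0,"wz": 0,"gripper": 1}]}}

```text
time: 13.23
tool_pos: [525.5, 281.4, 19.4]
eef_rot: [[-0.094, 0.996, 0.001], [0.996, 0.094, 0.0], [0.0, 0.001, -1.0]]
ft_force: [0.2, 1.0, 0.1]
finger_gap: 58.7
```

{"op": "play_rows", "data": {"deltas": [{"tx": 0,"ty": 0,"tz": 0,"wx": 0,"wy": 0,"wz": 0,"gripper": 1},{"tx": 0,"ty": 0,"tz": 0,"wx": 0,"wy": 0,"wz": 0,"gripper": 1},{"tx": 0,"ty": 0,"tz": 0,"wx": 0,"wy": 0,"wz": 0,"gripper": 1},{"tx": 0,"ty": 0,"tz": 0,"wx": 0,"wy": 0,"wz": 0,"gripper": 1},{"tx": 0,"ty": 0,"tz": 0,"wx": 0,"wy": 0,"wz": 0,"gripper": 1}]}}

```text
time: 13.65
tool_pos: [525.3, 281.6, 19.6]
eef_rot: [[-0.095, 0.995, 0.001], [0.996, 0.095, 0.001], [0.001, 0.002, -1.0]]
ft_force: [-0.8, 0.2, 3.8]
finger_gap: 29.2
```

{"op": "play_rows", "data": {"deltas": [{"tx": 0,"ty": 0,"tz": -2,"wx": 0,"wy": 0,"wz": 0,"gripper": 1},{"tx": 0,"ty": 0,"tz": -4,"wx": 0,"wy": 0,"wz": 0,"gripper": 1},{"tx": 0,"ty": 0,"tz": -4,"wx": 0,"wy": 0,"wz": 0,"gripper": 1},{"tx": 0,"ty": 0,"tz": -4,"wx": 0,"wy": 0,"wz": 0,"gripper": 1},{"tx": 0,"ty": 0,"tz": -4,"wx": 0,"wy": 0,"wz": 0,"gripper": 1}]}}

```text
time: 14.07
tool_pos: [524.1, 281.1, 199.9]
eef_rot: [[-0.095, 0.995, -0.0], [0.995, 0.095, -0.0], [-0.0, -0.0, -1.0]]
ft_force: [0.2, -0.2, -0.4]
finger_gap: 29.7
```

```bash
python3 plan.py 600.9 -96 190 1.666
```

```text
t 14.07 p [524.1 281.1 199.9] yaw 1.666 gap 29.7 F [ 0.2 -0.2 -0.4] q6 0.31
{"tx": -3.83, "ty": 0.41, "tz": 0.1, "wx": -0, "wy": 0, "wz": -0, "gripper": G},
{"tx": -3.82, "ty": 0.4, "tz": 0.1, "wx": -0, "wy": 0, "wz": -0, "gripper": G},
{"tx": -3.83, "ty": 0.41, "tz": 0.1, "wx": -0, "wy": 0, "wz": -0, "gripper": G},
{"tx": -3.83, "ty": 0.41, "tz": 0.1, "wx": -0, "wy": 0, "wz": -0, "gripper": G},
{"tx": -3.82, "ty": 0.4, "tz": 0.1, "wx": -0, "wy": 0, "wz": -0, "gripper": G},
{"tx": -3.83, "ty": 0.41, "tz": 0.09, "wx": -0, "wy": 0, "wz": -0, "gripper": G},
{"tx": -3.83, "ty": 0.41, "tz": 0.1, "wx": -0, "wy": 0, "wz": -0, "gripper": G},
{"tx": -3.82, "ty": 0.4, "tz": 0.1, "wx": -0, "wy": 0, "wz": -0, "gripper": G},
{"tx": -3.83, "ty": 0.41, "tz": 0.1, "wx": -0, "wy": 0, "wz": -0, "gripper": G},
{"tx": -3.83, "ty": 0.41, "tz": 0.1, "wx": -0, "wy": 0, "wz": -0, "gripper": G},
```

{"op": "play_rows", "data": {"deltas": [{"tx": -3.83,"ty": 0.41,"tz": 0,"wx": 0,"wy": 0,"wz": 0,"gripper": 1},{"tx": -3.83,"ty": 0.41,"tz": 0,"wx": 0,"wy": 0,"wz": 0,"gripper": 1},{"tx": -3.83,"ty": 0.41,"tz": 0,"wx": 0,"wy": 0,"wz": 0,"gripper": 1},{"tx": -3.83,"ty": 0.41,"tz": 0,"wx": 0,"wy": 0,"wz": 0,"gripper": 1},{"tx": -3.83,"ty": 0.41,"tz": 0,"wx": 0,"wy": 0,"wz": 0,"gripper": 1}]}}

```text
time: 14.48
tool_pos: [563.1, 91.0, 198.4]
eef_rot: [[-0.095, 0.995, 0.0], [0.995, 0.095, 0.0], [-0.0, 0.0, -1.0]]
ft_force: [0.2, 0.1, -1.6]
finger_gap: 29.2
```

{"op": "play_rows", "data": {"deltas": [{"tx": -3.83,"ty": 0.41,"tz": 0,"wx": 0,"wy": 0,"wz": 0,"gripper": 1},{"tx": -3.83,"ty": 0.41,"tz": 0,"wx": 0,"wy": 0,"wz": 0,"gripper": 1},{"tx": -3.83,"ty": 0.41,"tz": 0,"wx": 0,"wy": 0,"wz": 0,"gripper": 1},{"tx": -3.83,"ty": 0.41,"tz": 0,"wx": 0,"wy": 0,"wz": 0,"gripper": 1},{"tx": -3.83,"ty": 0.41,"tz": 0,"wx": 0,"wy": 0,"wz": 0,"gripper": 1}]}}

```text
time: 14.9
tool_pos: [601.7, -98.0, 198.2]
eef_rot: [[-0.095, 0.996, 0.0], [0.996, 0.095, 0.0], [0.0, 0.0, -1.0]]
ft_force: [0.5, 0.3, -1.3]
finger_gap: 29.3
```

{"op": "play_rows", "data": {"deltas": [{"tx": 0,"ty": 0,"tz": 3,"wx": 0,"wy": 0,"wz": 0,"gripper": 1},{"tx": 0,"ty": 0,"tz": 3,"wx": 0,"wy": 0,"wz": 0,"gripper": 1},{"tx": 0,"ty": 0,"tz": 1.5,"wx": 0,"wy": 0,"wz": 0,"gripper": 1},{"tx": 0,"ty": 0,"tz": 0.5,"wx": 0,"wy": 0,"wz": 0,"gripper": 1},{"tx": 0,"ty": 0,"tz": 0,"wx": 0,"wy": 0,"wz": 0,"gripper": 1}]}}

```text
time: 15.32
tool_pos: [600.7, -96.0, 116.8]
eef_rot: [[-0.095, 0.995, -0.003], [0.996, 0.095, 0.001], [0.001, -0.003, -1.0]]
ft_force: [0.5, 0.2, -0.1]
finger_gap: 29.4
```

```bash
python3 - <<'E'
from h import *
im,d=snapshot('wrist');cv2.imwrite('pics/w7.png',im[:,:,::-1])
E
python3 plan.py 600.9 -96 112.5 1.666
```

```text
t 15.37 p [601.8 -96.  118.2] yaw 1.666 gap 29.1 F [ 1.1  0.4 -0.5] q6 -0.34
{"tx": 0.01, "ty": -0.09, "tz": 0.57, "wx": -0, "wy": -0, "wz": -0, "gripper": G},
```

View pics/w7.png

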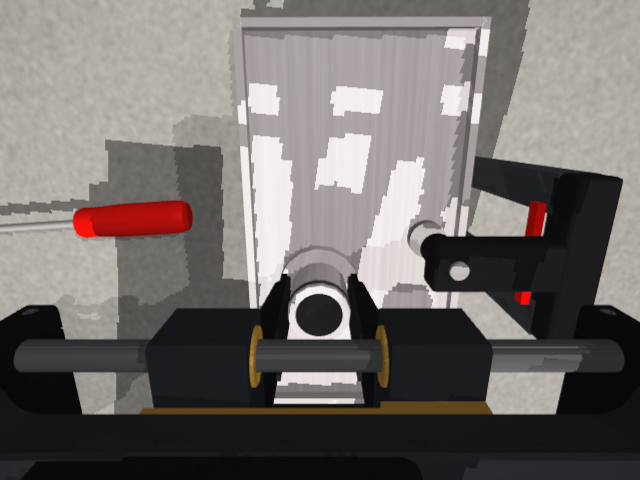

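{"op": "play_rows", "data": {"deltas": [{"tx": 0,"ty": 0,"tz": 0.3,"wx": 0,"wy": 0,"wz": 0,"gripper": 1},{"tx": 0,"ty": 0,"tz": 0.2,"wx": 0,"wy": 0,"wz": 0,"gripper": 1},{"tx": 0,"ty": 0,"tz": 0,"wx": 0,"wy": 0,"wz": 0,"gripper": 1},{"tx": 0,"ty": 0,"tz": 0,"wx": 0,"wy": 0,"wz": 0,"gripper": 1}]}}

```text
time: 15.7
tool_pos: [602.9, -96.1, 114.6]
eef_rot: [[-0.095, 0.995, 0.003], [0.995, 0.095, -0.001], [-0.001, 0.003, -1.0]]
ft_force: [0.6, -0.4, 2.6]
finger_gap: 29.2
```

Contact (2.6 N). I release and go up.

{"op": "play_rows", "data": {"deltas": [{"tx": 0,"ty": 0,"tz": 0,"wx": 0,"wy": 0,"wz": 0,"gripper": 0.2},{"tx": 0,"ty": 0,"tz": 0,"wx": 0,"wy": 0,"wz": 0,"gripper": 0},{"tx": 0,"ty": 0,"tz": 0,"wx": 0,"wy": 0,"wz": 0,"gripper": -0.1},{"tx": 0,"ty": 0,"tz": 0,"wx": 0,"wy": 0,"wz": 0,"gripper": -0.1},{"tx": 0,"ty": 0,"tz": -2,"wx": 0,"wy": 0,"wz": 0,"gripper": -0.1}]}}

```text
time: 16.12
tool_pos: [598.6, -95.3, 128.5]
eef_rot: [[-0.095, 0.995, -0.009], [0.995, 0.095, 0.002], [0.003, -0.009, -1.0]]
ft_force: [-0.5, -0.0, 0.4]
finger_gap: 51.2
```

{"op": "play_rows", "data": {"deltas": [{"tx": 0,"ty": 0,"tz": -4,"wx": 0,"wy": 0,"wz": 0,"gripper": -0.1},{"tx": 0,"ty": 0,"tz": -4,"wx": 0,"wy": 0,"wz": 0,"gripper": -0.3},{"tx": 1,"ty": 0,"tz": -1.5,"wx": 0,"wy": 0,"wz": 0,"gripper": -0.3},{"tx": 3,"ty": 0,"tz": 0,"wx": 0,"wy": 0,"wz": 0,"gripper": -0.3},{"tx": 3.9,"ty": 0,"tz": 0,"wx": 0,"wy": 0,"wz": 0,"gripper": -0.3}]}}

```text
time: 16.53
tool_pos: [595.3, -18.3, 230.5]
eef_rot: [[-0.091, 0.996, 0.004], [0.996, 0.091, -0.001], [-0.001, 0.004, -1.0]]
ft_force: [1.5, -0.1, -0.3]
finger_gap: 61.4
```

```bash
python3 - <<'E'
from h import *
mounts('top')
E
python3 plan.py 529.5 357 225 1.666
```

```text
0.88 (array([443.5, 364.6,  42.4]), 14.7, np.False_, [140, 275, 169, 295])
0.79 (array([570.2, -76.6, 137.7]), 52.8, np.False_, [383, 188, 399, 211])
0.79 (array([561. , 152.3,  42.4]), 14.8, np.True_, [251, 220, 272, 239])
0.59 (array([530.2, 354.6,  42.7]), 15.1, np.False_, [155, 234, 175, 253])
t 16.63 p [593.7 -13.3 228.4] yaw 1.67 gap 61.5 F [-0.  -0.  -0.5] q6 -0.21
{"tx": 3.75, "ty": -0.27, "tz": 0.04, "wx": 0, "wy": -0, "wz": 0, "gripper": G},
{"tx": 3.75, "ty": -0.27, "tz": 0.04, "wx": 0, "wy": -0, "wz": 0, "gripper": G},
{"tx": 3.75, "ty": -0.28, "tz": 0.04, "wx": 0, "wy": -0, "wz": 0, "gripper": G},
{"tx": 3.74, "ty": -0.27, "tz": 0.04, "wx": 0, "wy": -0, "wz": 0, "gripper": G},
{"tx": 3.75, "ty": -0.27, "tz": 0.04, "wx": 0, "wy": -0, "wz": 0, "gripper": G},
{"tx": 3.75, "ty": -0.27, "tz": 0.04, "wx": 0, "wy": -0, "wz": 0, "gripper": G},
{"tx": 3.75, "ty": -0.27, "tz": 0.04, "wx": 0, "wy": -0, "wz": 0, "gripper": G},
{"tx": 3.75, "ty": -0.28, "tz": 0.04, "wx": 0, "wy": -0, "wz": 0, "gripper": G},
{"tx": 3.75, "ty": -0.27, "tz": 0.04, "wx": 0, "wy": -0, "wz": 0, "gripper": G},
{"tx": 3.75, "ty": -0.27, "tz": 0.04, "wx": 0, "wy": -0, "wz": 0, "gripper": G},
```

{"op": "play_rows", "data": {"deltas": [{"tx": 3.75,"ty": -0.27,"tz": 0,"wx": 0,"wy": 0,"wz": 0,"gripper": -0.3},{"tx": 3.75,"ty": -0.27,"tz": 0,"wx": 0,"wy": 0,"wz": 0,"gripper": -0.3},{"tx": 3.75,"ty": -0.27,"tz": 0,"wx": 0,"wy": 0,"wz": 0,"gripper": -0.3},{"tx": 3.75,"ty": -0.27,"tz": 0,"wx": 0,"wy": 0,"wz": 0,"gripper": -0.3},{"tx": 3.75,"ty": -0.27,"tz": 0,"wx": 0,"wy": 0,"wz": 0,"gripper": -0.3}]}}

```text
time: 17.05
tool_pos: [562.4, 169.2, 227.6]
eef_rot: [[-0.094, 0.996, -0.001], [0.996, 0.094, -0.0], [-0.0, -0.001, -1.0]]
ft_force: [0.4, 1.2, -0.1]
finger_gap: 61.7
```

{"op": "play_rows", "data": {"deltas": [{"tx": 3.75,"ty": -0.27,"tz": 0,"wx": 0,"wy": 0,"wz": 0,"gripper": -0.3},{"tx": 3.75,"ty": -0.27,"tz": 0,"wx": 0,"wy": 0,"wz": 0,"gripper": -0.3},{"tx": 3.75,"ty": -0.27,"tz": 1,"wx": 0,"wy": 0,"wz": 0,"gripper": -0.3},{"tx": 3.6,"ty": -0.27,"tz": 2,"wx": 0,"wy": 0,"wz": 0,"gripper": -0.3},{"tx": 3,"ty": -0.2,"tz": 2.5,"wx": 0,"wy": 0,"wz": 0,"gripper": -0.3}]}}

```text
time: 17.47
tool_pos: [533.8, 347.2, 174.5]
eef_rot: [[-0.096, 0.995, 0.004], [0.995, 0.096, 0.002], [0.002, 0.004, -1.0]]
ft_force: [0.3, -0.4, -0.5]
finger_gap: 61.5
```

{"op": "play_rows", "data": {"deltas": [{"tx": 0,"ty": 0,"tz": 4,"wx": 0,"wy": 0,"wz": 0,"gripper": -0.3},{"tx": 0,"ty": 0,"tz": 3,"wx": 0,"wy": 0,"wz": 0,"gripper": -0.3},{"tx": 0,"ty": 0,"tz": 0,"wx": 0,"wy": 0,"wz": 0,"gripper": -0.3},{"tx": 0,"ty": 0,"tz": 0,"wx": 0,"wy": 0,"wz": 0,"gripper": -0.3}]}}

```text
time: 17.8
tool_pos: [531.8, 343.4, 100.6]
eef_rot: [[-0.095, 0.995, -0.005], [0.995, 0.095, -0.003], [-0.002, -0.005, -1.0]]
ft_force: [0.4, -0.7, 0.6]
finger_gap: 61.8
```

```bash
python3 - <<'E'
from h import *
mounts('wrist','w8')
E
python3 plan.py 529.8 357.5 17 1.666
```

```text
0.89 (array([443.7, 367.9,  41.9]), 15.2, np.False_, [169, 173, 234, 231])
0.8 (array([530.1, 358. ,  41.8]), 15.2, np.False_, [289, 195, 344, 258])
t 17.9 p [534.8 344.7 105.5] yaw 1.665 gap 61.5 F [ 0.4 -0.   1. ] q6 0.39
{"tx": 0.44, "ty": -0.14, "tz": 2.95, "wx": 0.001, "wy": -0, "wz": -0, "gripper": G},
{"tx": 0.44, "ty": -0.13, "tz": 2.95, "wx": 0.001, "wy": -0, "wz": -0, "gripper": G},
{"tx": 0.44, "ty": -0.13, "tz": 2.95, "wx": 0.001, "wy": -0, "wz": -0, "gripper": G},
```

{"op": "play_rows", "data": {"deltas": [{"tx": 1.3,"ty": -0.25,"tz": 3,"wx": 0,"wy": 0,"wz": 0,"gripper": -0.3},{"tx": 0,"ty": 0,"tz": 3.5,"wx": 0,"wy": 0,"wz": 0,"gripper": -0.3},{"tx": 0,"ty": 0,"tz": 2,"wx": 0,"wy": 0,"wz": 0,"gripper": -0.3},{"tx": 0,"ty": 0,"tz": 0,"wx": 0,"wy": 0,"wz": 0,"gripper": -0.3},{"tx": 0,"ty": 0,"tz": 0,"wx": 0,"wy": 0,"wz": 0,"gripper": 1}]}}

```text
time: 18.32
tool_pos: [530.8, 357.2, 19.9]
eef_rot: [[-0.094, 0.996, 0.002], [0.996, 0.094, 0.001], [0.001, 0.002, -1.0]]
ft_force: [-0.0, 0.8, 0.7]
finger_gap: 59.2
```

{"op": "play_rows", "data": {"deltas": [{"tx": 0,"ty": 0,"tz": 0,"wx": 0,"wy": 0,"wz": 0,"gripper": 1},{"tx": 0,"ty": 0,"tz": 0,"wx": 0,"wy": 0,"wz": 0,"gripper": 1},{"tx": 0,"ty": 0,"tz": 0,"wx": 0,"wy": 0,"wz": 0,"gripper": 1},{"tx": 0,"ty": 0,"tz": 0,"wx": 0,"wy": 0,"wz": 0,"gripper": 1},{"tx": 0,"ty": 0,"tz": 0,"wx": 0,"wy": 0,"wz": 0,"gripper": 1}]}}

```text
time: 18.73
tool_pos: [530.4, 357.5, 19.7]
eef_rot: [[-0.095, 0.996, 0.002], [0.996, 0.095, 0.001], [0.001, 0.002, -1.0]]
ft_force: [-0.4, -0.8, 5.2]
finger_gap: 29.4
```

{"op": "play_rows", "data": {"deltas": [{"tx": 0,"ty": 0,"tz": -2,"wx": 0,"wy": 0,"wz": 0,"gripper": 1},{"tx": 0,"ty": 0,"tz": -4,"wx": 0,"wy": 0,"wz": 0,"gripper": 1},{"tx": 0,"ty": 0,"tz": -4,"wx": 0,"wy": 0,"wz": 0,"gripper": 1},{"tx": 0,"ty": 0,"tz": -4,"wx": 0,"wy": 0,"wz": 0,"gripper": 1},{"tx": 0,"ty": 0,"tz": -4,"wx": 0,"wy": 0,"wz": 0,"gripper": 1}]}}

```text
time: 19.15
tool_pos: [529.1, 356.8, 199.6]
eef_rot: [[-0.095, 0.995, -0.001], [0.995, 0.095, -0.0], [-0.0, -0.001, -1.0]]
ft_force: [1.5, 0.2, -2.3]
finger_gap: 29.7
```

```bash
python3 plan.py 596 -46.2 195 1.666
```

```text
t 19.15 p [529.1 356.8 199.6] yaw 1.666 gap 29.7 F [ 1.5  0.2 -2.3] q6 0.41
{"tx": -4.08, "ty": 0.28, "tz": 0.05, "wx": -0, "wy": 0, "wz": -0, "gripper": G},
{"tx": -4.07, "ty": 0.29, "tz": 0.05, "wx": -0, "wy": 0, "wz": -0, "gripper": G},
{"tx": -4.08, "ty": 0.28, "tz": 0.04, "wx": -0, "wy": 0, "wz": -0, "gripper": G},
{"tx": -4.07, "ty": 0.29, "tz": 0.05, "wx": -0, "wy": 0, "wz": -0, "gripper": G},
{"tx": -4.08, "ty": 0.28, "tz": 0.05, "wx": -0, "wy": 0, "wz": -0, "gripper": G},
{"tx": -4.07, "ty": 0.28, "tz": 0.05, "wx": -0, "wy": 0, "wz": -0, "gripper": G},
{"tx": -4.08, "ty": 0.29, "tz": 0.04, "wx": -0, "wy": 0, "wz": -0, "gripper": G},
{"tx": -4.07, "ty": 0.28, "tz": 0.05, "wx": -0, "wy": 0, "wz": -0, "gripper": G},
{"tx": -4.08, "ty": 0.29, "tz": 0.05, "wx": -0, "wy": 0, "wz": -0, "gripper": G},
{"tx": -4.07, "ty": 0.28, "tz": 0.05, "wx": -0, "wy": 0, "wz": -0, "gripper": G},
```

{"op": "play_rows", "data": {"deltas": [{"tx": -4.08,"ty": 0.28,"tz": 0,"wx": 0,"wy": 0,"wz": 0,"gripper": 1},{"tx": -4.08,"ty": 0.28,"tz": 0,"wx": 0,"wy": 0,"wz": 0,"gripper": 1},{"tx": -4.08,"ty": 0.28,"tz": 0,"wx": 0,"wy": 0,"wz": 0,"gripper": 1},{"tx": -4.08,"ty": 0.28,"tz": 0,"wx": 0,"wy": 0,"wz": 0,"gripper": 1},{"tx": -4.08,"ty": 0.28,"tz": 0,"wx": 0,"wy": 0,"wz": 0,"gripper": 1}]}}

```text
time: 19.57
tool_pos: [562.6, 153.7, 198.2]
eef_rot: [[-0.096, 0.995, 0.0], [0.995, 0.096, -0.0], [-0.0, 0.0, -1.0]]
ft_force: [0.6, 0.2, -1.0]
finger_gap: 29.5
```

{"op": "play_rows", "data": {"deltas": [{"tx": -4.08,"ty": 0.28,"tz": 0,"wx": 0,"wy": 0,"wz": 0,"gripper": 1},{"tx": -4.08,"ty": 0.28,"tz": 0,"wx": 0,"wy": 0,"wz": 0,"gripper": 1},{"tx": -4.08,"ty": 0.28,"tz": 0,"wx": 0,"wy": 0,"wz": 0,"gripper": 1},{"tx": -4.08,"ty": 0.28,"tz": 0,"wx": 0,"wy": 0,"wz": 0,"gripper": 1},{"tx": -4.08,"ty": 0.28,"tz": 0,"wx": 0,"wy": 0,"wz": 0,"gripper": 1}]}}

```text
time: 19.98
tool_pos: [595.9, -48.3, 198.1]
eef_rot: [[-0.095, 0.995, -0.0], [0.995, 0.095, 0.0], [0.0, -0.0, -1.0]]
ft_force: [1.6, -0.7, -1.7]
finger_gap: 29.7
```

{"op": "play_rows", "data": {"deltas": [{"tx": 0,"ty": 0,"tz": 3,"wx": 0,"wy": 0,"wz": 0,"gripper": 1},{"tx": 0,"ty": 0,"tz": 3,"wx": 0,"wy": 0,"wz": 0,"gripper": 1},{"tx": 0,"ty": 0,"tz": 1.5,"wx": 0,"wy": 0,"wz": 0,"gripper": 1},{"tx": 0,"ty": 0,"tz": 0.5,"wx": 0,"wy": 0,"wz": 0,"gripper": 1},{"tx": 0,"ty": 0,"tz": 0,"wx": 0,"wy": 0,"wz": 0,"gripper": 1}]}}

```text
time: 20.4
tool_pos: [595.1, -46.4, 116.8]
eef_rot: [[-0.095, 0.996, -0.003], [0.996, 0.095, 0.0], [0.001, -0.003, -1.0]]
ft_force: [-0.1, 0.5, -1.1]
finger_gap: 29.6
```

```bash
python3 plan.py 596 -46.2 113.5 1.666
```

```text
t 20.4 p [595.1 -46.4 116.8] yaw 1.666 gap 29.6 F [-0.1  0.5 -1.1] q6 -0.26
{"tx": 0.01, "ty": 0.09, "tz": 0.33, "wx": -0.003, "wy": -0.001, "wz": -0, "gripper": G},
```

{"op": "play_rows", "data": {"deltas": [{"tx": 0,"ty": 0,"tz": 0.3,"wx": 0,"wy": 0,"wz": 0,"gripper": 1},{"tx": 0,"ty": 0,"tz": 0.2,"wx": 0,"wy": 0,"wz": 0,"gripper": 1},{"tx": 0,"ty": 0,"tz": 0,"wx": 0,"wy": 0,"wz": 0,"gripper": 1},{"tx": 0,"ty": 0,"tz": 0,"wx": 0,"wy": 0,"wz": 0,"gripper": 1}]}}

```text
time: 20.73
tool_pos: [597.2, -46.3, 114.7]
eef_rot: [[-0.095, 0.995, 0.003], [0.995, 0.095, -0.0], [-0.001, 0.003, -1.0]]
ft_force: [0.1, 1.3, 1.8]
finger_gap: 29.6
```

{"op": "play_rows", "data": {"deltas": [{"tx": 0,"ty": 0,"tz": 0,"wx": 0,"wy": 0,"wz": 0,"gripper": 0.2},{"tx": 0,"ty": 0,"tz": 0,"wx": 0,"wy": 0,"wz": 0,"gripper": 0},{"tx": 0,"ty": 0,"tz": 0,"wx": 0,"wy": 0,"wz": 0,"gripper": -0.1},{"tx": 0,"ty": 0,"tz": 0,"wx": 0,"wy": 0,"wz": 0,"gripper": -0.1},{"tx": 0,"ty": 0,"tz": -2,"wx": 0,"wy": 0,"wz": 0,"gripper": -0.1}]}}

```text
time: 21.15
tool_pos: [593.2, -45.9, 128.7]
eef_rot: [[-0.095, 0.995, -0.008], [0.995, 0.095, 0.001], [0.002, -0.008, -1.0]]
ft_force: [-1.2, -0.3, -0.2]
finger_gap: 51.5
```

{"op": "play_rows", "data": {"deltas": [{"tx": 0,"ty": 0,"tz": -4,"wx": 0,"wy": 0,"wz": 0,"gripper": -0.1},{"tx": 0,"ty": 0,"tz": -4,"wx": 0,"wy": 0,"wz": 0,"gripper": -0.3},{"tx": 1,"ty": 0,"tz": -1.5,"wx": 0,"wy": 0,"wz": 0,"gripper": -0.3},{"tx": 3,"ty": 0,"tz": 0,"wx": 0,"wy": 0,"wz": 0,"gripper": -0.3},{"tx": 3.9,"ty": 0,"tz": 0,"wx": 0,"wy": 0,"wz": 0,"gripper": -0.3}]}}

```text
time: 21.57
tool_pos: [590.0, 31.3, 230.8]
eef_rot: [[-0.091, 0.996, 0.005], [0.996, 0.091, -0.001], [-0.001, 0.005, -1.0]]
ft_force: [-0.3, 0.4, 0.1]
finger_gap: 61.4
```

```bash
python3 - <<'E'
from h import *
mounts('top','t9')
E
python3 plan.py 443.7 360 225 1.666
```

```text
0.97 (array([443.4, 365.1,  42.6]), 15.1, np.False_, [141, 274, 170, 292])
0.86 (array([602.4, -97.2, 137.2]), 15.0, np.False_, [381, 190, 398, 212])
0.74 (array([ 650.5, -147.5,  137.2]), 14.7, np.False_, [403, 163, 423, 187])
0.57 (array([597. , -32.2, 106. ]), 12.7, np.False_, [350, 197, 354, 210])
0.37 (array([603.1, -95.4, 102.4]), 111.3, np.False_, [347, 157, 434, 224])
t 21.67 p [588.3  36.1 228.7] yaw 1.67 gap 61.5 F [ 0.3 -0.3  0.6] q6 -0.13
{"tx": 3.74, "ty": -1.24, "tz": 0.05, "wx": 0, "wy": -0, "wz": 0, "gripper": G},
{"tx": 3.74, "ty": -1.24, "tz": 0.04, "wx": 0, "wy": -0, "wz": 0, "gripper": G},
{"tx": 3.74, "ty": -1.25, "tz": 0.05, "wx": 0, "wy": -0, "wz": 0, "gripper": G},
{"tx": 3.74, "ty": -1.24, "tz": 0.05, "wx": 0, "wy": -0, "wz": 0, "gripper": G},
{"tx": 3.74, "ty": -1.24, "tz": 0.04, "wx": 0, "wy": -0, "wz": 0, "gripper": G},
{"tx": 3.74, "ty": -1.24, "tz": 0.05, "wx": 0, "wy": -0, "wz": 0, "gripper": G},
{"tx": 3.74, "ty": -1.24, "tz": 0.05, "wx": 0, "wy": -0, "wz": 0, "gripper": G},
{"tx": 3.75, "ty": -1.25, "tz": 0.04, "wx": 0, "wy": -0, "wz": 0, "gripper": G},
{"tx": 3.74, "ty": -1.24, "tz": 0.05, "wx": 0, "wy": -0, "wz": 0, "gripper": G},
```

View pics/t9.png

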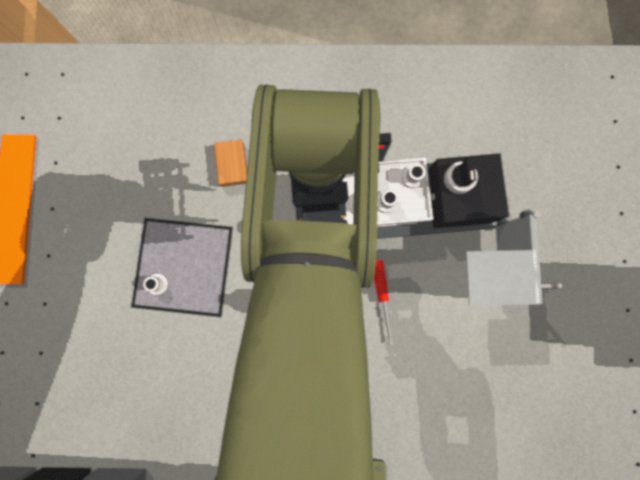

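The first-placed mount has been knocked aside to about (650,-147). It is still upright and inside the floor limits (station x≈+32, y≈-81), clear of the bracket. I go on with the last mount and check it again afterwards.

{"op": "play_rows", "data": {"deltas": [{"tx": 3.74,"ty": -1.24,"tz": 0,"wx": 0,"wy": 0,"wz": 0,"gripper": -0.3},{"tx": 3.74,"ty": -1.24,"tz": 0,"wx": 0,"wy": 0,"wz": 0,"gripper": -0.3},{"tx": 3.74,"ty": -1.24,"tz": 0,"wx": 0,"wy": 0,"wz": 0,"gripper": -0.3},{"tx": 3.74,"ty": -1.24,"tz": 0,"wx": 0,"wy": 0,"wz": 0,"gripper": -0.3},{"tx": 3.74,"ty": -1.24,"tz": 0,"wx": 0,"wy": 0,"wz": 0,"gripper": -0.3}]}}

```text
time: 22.08
tool_pos: [508.4, 213.5, 227.9]
eef_rot: [[-0.094, 0.996, -0.0], [0.996, 0.094, -0.0], [-0.0, -0.0, -1.0]]
ft_force: [1.3, 0.1, -0.8]
finger_gap: 61.9
```

{"op": "play_rows", "data": {"deltas": [{"tx": 3.74,"ty": -1.24,"tz": 0,"wx": 0,"wy": 0,"wz": 0,"gripper": -0.3},{"tx": 3.74,"ty": -1.24,"tz": 0,"wx": 0,"wy": 0,"wz": 0,"gripper": -0.3},{"tx": 3.74,"ty": -1.24,"tz": 1,"wx": 0,"wy": 0,"wz": 0,"gripper": -0.3},{"tx": 3.74,"ty": -1.24,"tz": 1.5,"wx": 0,"wy": 0,"wz": 0,"gripper": -0.3},{"tx": 0,"ty": 0,"tz": 4,"wx": 0,"wy": 0,"wz": 0,"gripper": -0.3}]}}

```text
time: 22.5
tool_pos: [446.7, 363.3, 169.0]
eef_rot: [[-0.101, 0.995, 0.009], [0.995, 0.101, 0.009], [0.008, 0.01, -1.0]]
ft_force: [0.1, 0.7, 0.4]
finger_gap: 61.7
```

{"op": "play_rows", "data": {"deltas": [{"tx": 0,"ty": 0,"tz": 4,"wx": 0,"wy": 0,"wz": 0,"gripper": -0.3},{"tx": 0,"ty": 0,"tz": 2,"wx": 0,"wy": 0,"wz": 0,"gripper": -0.3},{"tx": 0,"ty": 0,"tz": 0,"wx": 0,"wy": 0,"wz": 0,"gripper": -0.3},{"tx": 0,"ty": 0,"tz": 0,"wx": 0,"wy": 0,"wz": 0,"gripper": -0.3},{"tx": 0,"ty": 0,"tz": 0,"wx": 0,"wy": 0,"wz": 0,"gripper": -0.3}]}}

```text
time: 22.92
tool_pos: [447.3, 356.7, 105.3]
eef_rot: [[-0.094, 0.996, 0.002], [0.996, 0.094, 0.001], [0.001, 0.003, -1.0]]
ft_force: [-0.5, 0.4, -0.1]
finger_gap: 61.8
```

```bash
python3 - <<'E'
from h import *
mounts('wrist','w10')
E
python3 plan.py 443.7 367.8 18 1.666
```

```text
0.91 (array([443.2, 367.9,  41.9]), 15.2, np.False_, [288, 198, 344, 259])
0.55 (array([659.8, 244.6,  29.1]), 2.1, np.False_, [556, 382, 560, 403])
t 23.02 p [447.8 357.1 106.4] yaw 1.665 gap 61.8 F [-0.   0.1  0.1] q6 0.49
{"tx": 0.36, "ty": -0.12, "tz": 2.95, "wx": 0.001, "wy": -0.001, "wz": -0, "gripper": G},
{"tx": 0.37, "ty": -0.11, "tz": 2.94, "wx": 0.001, "wy": -0.001, "wz": -0, "gripper": G},
{"tx": 0.36, "ty": -0.11, "tz": 2.95, "wx": 0.001, "wy": -0.001, "wz": -0, "gripper": G},
```

{"op": "play_rows", "data": {"deltas": [{"tx": 1.1,"ty": -0.3,"tz": 3,"wx": 0,"wy": 0,"wz": 0,"gripper": -0.3},{"tx": 0,"ty": 0,"tz": 3.7,"wx": 0,"wy": 0,"wz": 0,"gripper": -0.3},{"tx": 0,"ty": 0,"tz": 2,"wx": 0,"wy": 0,"wz": 0,"gripper": -0.3},{"tx": 0,"ty": 0,"tz": 0,"wx": 0,"wy": 0,"wz": 0,"gripper": -0.3},{"tx": 0,"ty": 0,"tz": 0,"wx": 0,"wy": 0,"wz": 0,"gripper": 1}]}}

```text
time: 23.43
tool_pos: [442.3, 367.1, 17.1]
eef_rot: [[-0.095, 0.996, 0.0], [0.996, 0.095, 0.0], [0.0, 0.0, -1.0]]
ft_force: [0.1, -0.7, 1.2]
finger_gap: 58.8
```

{"op": "play_rows", "data": {"deltas": [{"tx": 0,"ty": 0,"tz": 0,"wx": 0,"wy": 0,"wz": 0,"gripper": 1},{"tx": 0,"ty": 0,"tz": 0,"wx": 0,"wy": 0,"wz": 0,"gripper": 1},{"tx": 0,"ty": 0,"tz": 0,"wx": 0,"wy": 0,"wz": 0,"gripper": 1},{"tx": 0,"ty": 0,"tz": 0,"wx": 0,"wy": 0,"wz": 0,"gripper": 1},{"tx": 0,"ty": 0,"tz": 0,"wx": 0,"wy": 0,"wz": 0,"gripper": 1}]}}

```text
time: 23.85
tool_pos: [442.8, 367.5, 17.8]
eef_rot: [[-0.095, 0.995, 0.002], [0.995, 0.095, 0.001], [0.001, 0.002, -1.0]]
ft_force: [-0.5, -0.1, 4.0]
finger_gap: 29.2
```

{"op": "play_rows", "data": {"deltas": [{"tx": 0,"ty": 0,"tz": -2,"wx": 0,"wy": 0,"wz": 0,"gripper": 1},{"tx": 0,"ty": 0,"tz": -4,"wx": 0,"wy": 0,"wz": 0,"gripper": 1},{"tx": 0,"ty": 0,"tz": -4,"wx": 0,"wy": 0,"wz": 0,"gripper": 1},{"tx": 0,"ty": 0,"tz": -4,"wx": 0,"wy": 0,"wz": 0,"gripper": 1},{"tx": 0,"ty": 0,"tz": -4,"wx": 0,"wy": 0,"wz": 0,"gripper": 1}]}}

```text
time: 24.27
tool_pos: [441.3, 366.6, 197.9]
eef_rot: [[-0.095, 0.995, -0.001], [0.995, 0.095, -0.0], [-0.0, -0.001, -1.0]]
ft_force: [-0.3, 0.6, -1.4]
finger_gap: 29.4
```

```bash
python3 plan.py 591.3 3.5 199 1.666
```

```text
t 24.27 p [441.3 366.6 197.9] yaw 1.666 gap 29.4 F [-0.3  0.6 -1.4] q6 0.5
{"tx": -3.76, "ty": 1.15, "tz": -0.01, "wx": -0, "wy": 0, "wz": -0, "gripper": G},
{"tx": -3.75, "ty": 1.15, "tz": -0.01, "wx": -0, "wy": 0, "wz": -0, "gripper": G},
{"tx": -3.76, "ty": 1.15, "tz": -0.01, "wx": -0, "wy": 0, "wz": -0, "gripper": G},
{"tx": -3.76, "ty": 1.15, "tz": -0.01, "wx": -0, "wy": 0, "wz": -0, "gripper": G},
{"tx": -3.76, "ty": 1.14, "tz": -0.01, "wx": -0, "wy": 0, "wz": -0, "gripper": G},
{"tx": -3.75, "ty": 1.15, "tz": -0.01, "wx": -0, "wy": 0, "wz": -0, "gripper": G},
{"tx": -3.76, "ty": 1.15, "tz": -0.01, "wx": -0, "wy": 0, "wz": -0, "gripper": G},
{"tx": -3.76, "ty": 1.15, "tz": -0.01, "wx": -0, "wy": 0, "wz": -0, "gripper": G},
{"tx": -3.75, "ty": 1.15, "tz": -0.02, "wx": -0, "wy": 0, "wz": -0, "gripper": G},
{"tx": -3.76, "ty": 1.15, "tz": -0.01, "wx": -0, "wy": 0, "wz": -0, "gripper": G},
```

{"op": "play_rows", "data": {"deltas": [{"tx": -3.76,"ty": 1.15,"tz": 0,"wx": 0,"wy": 0,"wz": 0,"gripper": 1},{"tx": -3.76,"ty": 1.15,"tz": 0,"wx": 0,"wy": 0,"wz": 0,"gripper": 1},{"tx": -3.76,"ty": 1.15,"tz": 0,"wx": 0,"wy": 0,"wz": 0,"gripper": 1},{"tx": -3.76,"ty": 1.15,"tz": 0,"wx": 0,"wy": 0,"wz": 0,"gripper": 1},{"tx": -3.76,"ty": 1.15,"tz": 0,"wx": 0,"wy": 0,"wz": 0,"gripper": 1}]}}

```text
time: 24.68
tool_pos: [517.0, 183.7, 196.5]
eef_rot: [[-0.096, 0.995, 0.0], [0.995, 0.096, 0.0], [0.0, 0.0, -1.0]]
ft_force: [1.1, -0.8, -1.7]
finger_gap: 29.6
```

{"op": "play_rows", "data": {"deltas": [{"tx": -3.76,"ty": 1.15,"tz": 0,"wx": 0,"wy": 0,"wz": 0,"gripper": 1},{"tx": -3.76,"ty": 1.15,"tz": 0,"wx": 0,"wy": 0,"wz": 0,"gripper": 1},{"tx": -3.76,"ty": 1.15,"tz": 0,"wx": 0,"wy": 0,"wz": 0,"gripper": 1},{"tx": -3.76,"ty": 1.15,"tz": 0,"wx": 0,"wy": 0,"wz": 0,"gripper": 1},{"tx": -3.76,"ty": 1.15,"tz": 0,"wx": 0,"wy": 0,"wz": 0,"gripper": 1}]}}

```text
time: 25.1
tool_pos: [592.1, 1.7, 196.2]
eef_rot: [[-0.095, 0.996, -0.0], [0.996, 0.095, 0.0], [0.0, -0.0, -1.0]]
ft_force: [0.8, 0.8, -0.9]
finger_gap: 29.3
```

{"op": "play_rows", "data": {"deltas": [{"tx": 0,"ty": 0,"tz": 3,"wx": 0,"wy": 0,"wz": 0,"gripper": 1},{"tx": 0,"ty": 0,"tz": 3,"wx": 0,"wy": 0,"wz": 0,"gripper": 1},{"tx": 0,"ty": 0,"tz": 1.5,"wx": 0,"wy": 0,"wz": 0,"gripper": 1},{"tx": 0,"ty": 0,"tz": 0.5,"wx": 0,"wy": 0,"wz": 0,"gripper": 1},{"tx": 0,"ty": 0,"tz": 0,"wx": 0,"wy": 0,"wz": 0,"gripper": 1}]}}

```text
time: 25.52
tool_pos: [590.9, 3.5, 115.0]
eef_rot: [[-0.095, 0.996, -0.003], [0.996, 0.095, 0.0], [0.0, -0.003, -1.0]]
ft_force: [0.6, 0.5, -1.5]
finger_gap: 29.9
```

```bash
python3 plan.py 591.3 3.5 112 1.666
```

```text
t 25.52 p [590.9   3.5 115. ] yaw 1.666 gap 29.9 F [ 0.6  0.5 -1.5] q6 -0.18
{"tx": -0.01, "ty": 0.04, "tz": 0.3, "wx": -0.003, "wy": -0, "wz": -0, "gripper": G},
```

{"op": "play_rows", "data": {"deltas": [{"tx": 0,"ty": 0,"tz": 0.3,"wx": 0,"wy": 0,"wz": 0,"gripper": 1},{"tx": 0,"ty": 0,"tz": 0.2,"wx": 0,"wy": 0,"wz": 0,"gripper": 1},{"tx": 0,"ty": 0,"tz": 0,"wx": 0,"wy": 0,"wz": 0,"gripper": 1},{"tx": 0,"ty": 0,"tz": 0,"wx": 0,"wy": 0,"wz": 0,"gripper": 1}]}}

```text
time: 25.85
tool_pos: [593.0, 3.7, 112.8]
eef_rot: [[-0.095, 0.995, 0.003], [0.995, 0.095, -0.0], [-0.0, 0.003, -1.0]]
ft_force: [0.7, -0.0, 0.8]
finger_gap: 29.4
```

{"op": "play_rows", "data": {"deltas": [{"tx": 0,"ty": 0,"tz": 0,"wx": 0,"wy": 0,"wz": 0,"gripper": 0.2},{"tx": 0,"ty": 0,"tz": 0,"wx": 0,"wy": 0,"wz": 0,"gripper": 0},{"tx": 0,"ty": 0,"tz": 0,"wx": 0,"wy": 0,"wz": 0,"gripper": -0.1},{"tx": 0,"ty": 0,"tz": 0,"wx": 0,"wy": 0,"wz": 0,"gripper": -0.1},{"tx": 0,"ty": 0,"tz": -2,"wx": 0,"wy": 0,"wz": 0,"gripper": -0.1}]}}

```text
time: 26.27
tool_pos: [588.9, 3.8, 126.9]
eef_rot: [[-0.095, 0.995, -0.009], [0.995, 0.095, 0.001], [0.001, -0.008, -1.0]]
ft_force: [-0.3, 0.8, -1.4]
finger_gap: 51.4
```

{"op": "play_rows", "data": {"deltas": [{"tx": 0,"ty": 0,"tz": -4,"wx": 0,"wy": 0,"wz": 0,"gripper": -0.1},{"tx": 0,"ty": 0,"tz": -4,"wx": 0,"wy": 0,"wz": 0,"gripper": -0.1},{"tx": 0,"ty": 0,"tz": -3.5,"wx": 0,"wy": 0,"wz": 0,"gripper": -0.1},{"tx": 0,"ty": 0,"tz": -3,"wx": 0,"wy": 0,"wz": 0,"gripper": -0.1},{"tx": 0,"ty": 0,"tz": 0,"wx": 0,"wy": 0,"wz": 0,"gripper": -0.1}]}}

```text
time: 26.68
tool_pos: [595.3, 3.4, 285.5]
eef_rot: [[-0.095, 0.995, 0.014], [0.995, 0.095, -0.001], [-0.002, 0.013, -1.0]]
ft_force: [-0.5, 0.4, 1.4]
finger_gap: 52.3
```

```bash
python3 plan.py 560 -330 280 3.237
```

```text
t 26.68 p [595.3   3.4 285.5] yaw 1.666 gap 52.3 F [-0.5  0.4  1.4] q6 -0.18
{"tx": -2.53, "ty": -0.51, "tz": 0.04, "wx": 0.001, "wy": 0.001, "wz": -0.121, "gripper": G},
{"tx": -2.44, "ty": -0.82, "tz": 0.04, "wx": 0.001, "wy": 0.001, "wz": -0.121, "gripper": G},
{"tx": -2.33, "ty": -1.1, "tz": 0.04, "wx": 0.001, "wy": 0.001, "wz": -0.121, "gripper": G},
{"tx": -2.18, "ty": -1.38, "tz": 0.04, "wx": 0.001, "wy": 0.001, "wz": -0.121, "gripper": G},
{"tx": -2, "ty": -1.63, "tz": 0.03, "wx": 0.001, "wy": 0.001, "wz": -0.121, "gripper": G},
{"tx": -1.79, "ty": -1.86, "tz": 0.04, "wx": 0.001, "wy": 0.001, "wz": -0.121, "gripper": G},
{"tx": -1.55, "ty": -2.06, "tz": 0.03, "wx": 0.001, "wy": 0.001, "wz": -0.121, "gripper": G},
{"tx": -1.28, "ty": -2.24, "tz": 0.04, "wx": 0.001, "wy": 0.001, "wz": -0.121, "gripper": G},
{"tx": -1.01, "ty": -2.37, "tz": 0.04, "wx": 0.001, "wy": 0.001, "wz": -0.121, "gripper": G},
{"tx": -0.72, "ty": -2.48, "tz": 0.04, "wx": 0.001, "wy": 0.001, "wz": -0.121, "gripper": G},
{"tx": -0.41, "ty": -2.54, "tz": 0.04, "wx": 0.001, "wy": 0.001, "wz": -0.121, "gripper": G},
{"tx": -0.1, "ty": -2.58, "tz": 0.04, "wx": 0.001, "wy": 0.001, "wz": -0.121, "gripper": G},
{"tx": 0.21, "ty": -2.57, "tz": 0.05, "wx": 0.001, "wy": 0.001, "wz": -0.121, "gripper": G},
```

{"op": "play_rows", "data": {"deltas": [{"tx": -3.9,"ty": -0.3,"tz": 0,"wx": 0,"wy": 0,"wz": 0,"gripper": -0.1},{"tx": -3.9,"ty": -0.3,"tz": 0,"wx": 0,"wy": 0,"wz": 0,"gripper": -0.1},{"tx": -3.9,"ty": 0,"tz": 0,"wx": 0,"wy": 0,"wz": 0,"gripper": -0.1},{"tx": -3.9,"ty": 0,"tz": 0,"wx": 0,"wy": 0,"wz": 0,"gripper": -0.1},{"tx": -3.9,"ty": 0,"tz": 0,"wx": 0,"wy": 0,"wz": 0,"gripper": -0.1}]}}

```text
time: 27.1
tool_pos: [604.2, -192.7, 275.8]
eef_rot: [[-0.095, 0.995, -0.0], [0.995, 0.095, 0.0], [0.0, -0.0, -1.0]]
ft_force: [1.2, -0.3, 0.6]
finger_gap: 52.2
```

{"op": "play_rows", "data": {"deltas": [{"tx": -3.9,"ty": 0,"tz": 0,"wx": 0,"wy": 0,"wz": 0,"gripper": -0.1},{"tx": -3.9,"ty": 0,"tz": 0,"wx": 0,"wy": 0,"wz": 0,"gripper": -0.1},{"tx": 0,"ty": 0,"tz": 0,"wx": 0,"wy": 0,"wz": 0,"gripper": -0.1},{"tx": 0,"ty": 0,"tz": 0,"wx": 0,"wy": 0,"wz": 0,"gripper": -0.1}]}}

```text
time: 27.43
tool_pos: [611.4, -270.5, 274.9]
eef_rot: [[-0.092, 0.996, -0.002], [0.996, 0.092, 0.001], [0.001, -0.002, -1.0]]
ft_force: [0.1, 0.9, 0.2]
finger_gap: 52.4
```

```bash
python3 - <<'E'
from h import *
s,p,R=st();print(p)
a=mounts('wrist','w11')
th=np.deg2rad(5.49);Rm=np.array([[np.cos(th),-np.sin(th)],[np.sin(th),np.cos(th)]])
for x in a: print(((x[1][:2]-[610.4,-69.5])@Rm).round(1))
E
```

```text
[ 611.39584292 -270.51764376  274.8975    ]
0.76 (array([603.2, -96.8, 137.1]), 15.1, np.False_, [302, 0, 351, 51])
0.63 (array([ 651.3, -146.2,  137.1]), 15.1, np.False_, [352, 62, 404, 117])
[ -9.8 -26.5]
[ 33.4 -80.3]
```

View pics/w11.png

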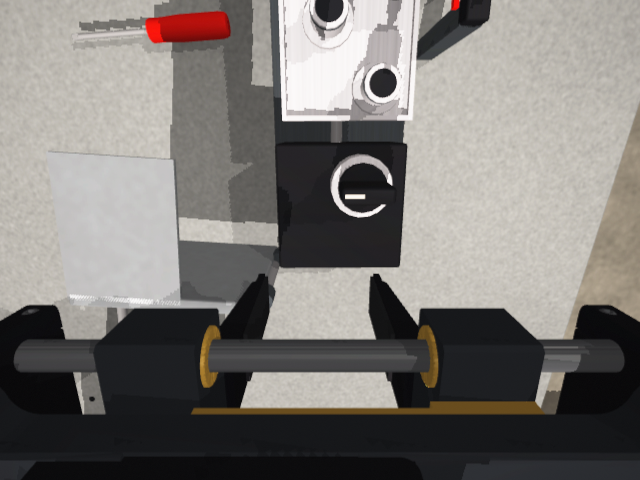

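```bash
python3 - <<'E'
from h import *
s,p,R=st()
im,d=snapshot('wrist');W=cloud('wrist',d,s);Z=W[...,2]
m=np.zeros_like(Z,bool);m[140:230,320:410]=1
b=m&(Z>168)&(Z<182)
print('bar',b.sum(),cv2.minAreaRect(W[b][:,:2].astype(np.float32)),np.median(Z[b]))
for lo in range(98,170,4):
    q=m&(Z>=lo)&(Z<lo+4); print(lo,q.sum(),end='; ')
im2=im.astype(int).sum(2)
q=m&(im2>450)&(Z>115)&(Z<165); print('\nring',q.sum(),cv2.minEnclosingCircle(W[q][:,:2].astype(np.float32)),np.median(Z[q]))
print('pred knob wrist-O',610.4+20*.9954+165*.0956,-69.5+20*.0956-165*.9954)
a=mounts('top','t11')
th=np.deg2rad(5.47);Rm=np.array([[np.cos(th),-np.sin(th)],[np.sin(th),np.cos(th)]])
for x in a: print(((x[1][:2]-[610.6,-71.4])@Rm).round(1))
E
```

```text
bar 992 ((646.1603393554688, -231.23208618164062), (41.61674880981445, 13.51145076751709), 5.563750743865967) 175.2830260769234
98 3705; 102 142; 106 15; 110 16; 114 23; 118 17; 122 687; 126 240; 130 50; 134 791; 138 51; 142 43; 146 10; 150 48; 154 52; 158 15; 162 44; 166 57; 
ring 843 ((646.3016357421875, -231.4084014892578), 27.604787826538086) 125.52675739685054
pred knob wrist-O 646.082 -231.82899999999998
0.93 (array([602.3, -97.5, 137. ]), 14.8, np.False_, [375, 189, 400, 210])
0.89 (array([597.2, -47.3, 137.5]), 15.1, np.False_, [349, 191, 375, 216])
0.61 (array([ 650.9, -147.5,  137.4]), 14.9, np.False_, [403, 161, 426, 188])
0.56 (array([592.9,   1.9, 137. ]), 14.9, np.False_, [321, 195, 345, 219])
0.52 (array([561. , 152.6,  42.9]), 14.8, np.True_, [250, 219, 272, 237])
[-10.8 -25.2]
[-11.   25.3]
[ 32.9 -79.6]
[-10.6  74.7]
[-28.  227.7]
```

View pics/t11.png

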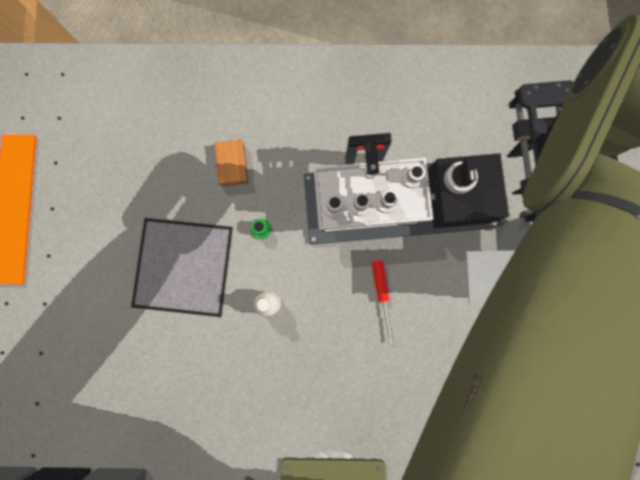

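All four mounts stand on the platform; the top picture has them at (335,204), (362,200), (389,197) and (416,172). The knob's bar centre is at (646,-231) and lies along the station's x. Now the knob.

```bash
python3 plan.py 646.2 -231.3 215 3.237
```

```text
t 27.68 p [ 612.1 -267.3  276.5] yaw 1.668 gap 52.4 F [-0.3  1.6  0.2] q6 -0.59
{"tx": 0.25, "ty": 0.29, "tz": 0.47, "wx": 0, "wy": -0, "wz": -0.121, "gripper": G},
{"tx": 0.21, "ty": 0.31, "tz": 0.48, "wx": 0, "wy": -0, "wz": -0.121, "gripper": G},
{"tx": 0.18, "ty": 0.34, "tz": 0.47, "wx": 0, "wy": -0, "wz": -0.121, "gripper": G},
{"tx": 0.13, "ty": 0.36, "tz": 0.47, "wx": 0, "wy": -0, "wz": -0.121, "gripper": G},
{"tx": 0.09, "ty": 0.37, "tz": 0.47, "wx": 0, "wy": -0, "wz": -0.121, "gripper": G},
{"tx": 0.04, "ty": 0.38, "tz": 0.48, "wx": 0, "wy": -0, "wz": -0.121, "gripper": G},
{"tx": -0.01, "ty": 0.38, "tz": 0.47, "wx": 0, "wy": -0, "wz": -0.121, "gripper": G},
{"tx": -0.05, "ty": 0.38, "tz": 0.47, "wx": 0, "wy": -0, "wz": -0.121, "gripper": G},
{"tx": -0.09, "ty": 0.37, "tz": 0.48, "wx": 0, "wy": -0, "wz": -0.121, "gripper": G},
{"tx": -0.14, "ty": 0.36, "tz": 0.47, "wx": 0, "wy": -0, "wz": -0.121, "gripper": G},
{"tx": -0.18, "ty": 0.33, "tz": 0.47, "wx": 0, "wy": -0, "wz": -0.121, "gripper": G},
{"tx": -0.22, "ty": 0.31, "tz": 0.47, "wx": 0, "wy": -0, "wz": -0.121, "gripper": G},
{"tx": -0.26, "ty": 0.28, "tz": 0.48, "wx": 0, "wy": -0, "wz": -0.121, "gripper": G},
```

{"op": "play_rows", "data": {"deltas": [{"tx": 1.63,"ty": 1.87,"tz": 1.5,"wx": 0,"wy": 0,"wz": -0.121,"gripper": -0.1},{"tx": 1.83,"ty": 1.66,"tz": 1.5,"wx": 0,"wy": 0,"wz": -0.121,"gripper": -0.1},{"tx": 0,"ty": 0,"tz": 1.5,"wx": 0,"wy": 0,"wz": -0.121,"gripper": -0.1},{"tx": 0,"ty": 0,"tz": 1.5,"wx": 0,"wy": 0,"wz": -0.121,"gripper": -0.1},{"tx": 0,"ty": 0,"tz": 0,"wx": 0,"wy": 0,"wz": -0.121,"gripper": -0.1}]}}

```text
time: 28.1
tool_pos: [640.0, -226.5, 212.2]
eef_rot: [[-0.651, 0.759, -0.006], [0.759, 0.651, 0.003], [0.006, -0.003, -1.0]]
ft_force: [-0.6, 0.3, -0.8]
finger_gap: 52.2
```

{"op": "play_rows", "data": {"deltas": [{"tx": 0,"ty": 0,"tz": 0,"wx": 0,"wy": 0,"wz": -0.121,"gripper": -0.1},{"tx": 0,"ty": 0,"tz": 0,"wx": 0,"wy": 0,"wz": -0.121,"gripper": -0.1},{"tx": 0,"ty": 0,"tz": 0,"wx": 0,"wy": 0,"wz": -0.121,"gripper": -0.1},{"tx": 0,"ty": 0,"tz": 0,"wx": 0,"wy": 0,"wz": -0.121,"gripper": -0.1},{"tx": 0,"ty": 0,"tz": 0,"wx": 0,"wy": 0,"wz": -0.121,"gripper": -0.1}]}}

```text
time: 28.52
tool_pos: [641.5, -227.8, 216.7]
eef_rot: [[-0.967, 0.255, 0.0], [0.255, 0.967, -0.0], [-0.0, -0.0, -1.0]]
ft_force: [0.3, -0.2, -0.0]
finger_gap: 52.3
```

{"op": "play_rows", "data": {"deltas": [{"tx": 0,"ty": 0,"tz": 0,"wx": 0,"wy": 0,"wz": -0.121,"gripper": -0.1},{"tx": 0,"ty": 0,"tz": 0,"wx": 0,"wy": 0,"wz": -0.121,"gripper": -0.1},{"tx": 0,"ty": 0,"tz": 0,"wx": 0,"wy": 0,"wz": -0.121,"gripper": -0.1},{"tx": 0,"ty": 0,"tz": 0,"wx": 0,"wy": 0,"wz": 0,"gripper": -0.1},{"tx": 0,"ty": 0,"tz": 0,"wx": 0,"wy": 0,"wz": 0,"gripper": -0.1}]}}

```text
time: 28.93
tool_pos: [641.5, -228.2, 216.7]
eef_rot: [[-0.995, -0.095, 0.0], [-0.095, 0.995, -0.0], [-0.0, -0.0, -1.0]]
ft_force: [0.1, 0.8, 0.0]
finger_gap: 52.2
```

```bash
python3 - <<'E'
from h import *
s,p,R=st()
im,d=snapshot('wrist');cv2.imwrite('pics/w12.png',im[:,:,::-1])
W=cloud('wrist',d,s);Z=W[...,2]
b=(Z>168)&(Z<182)&(np.hypot(W[...,0]-646,W[...,1]+231)<35)
print(b.sum(),cv2.minAreaRect(W[b][:,:2].astype(np.float32)))
E
python3 plan.py 646.2 -231.3 143.5 3.237
```

```text
1322 ((646.2765502929688, -231.8400115966797), (41.353309631347656, 13.429300308227539), 5.550141334533691)
t 28.98 p [ 641.4 -228.4  216.6] yaw -3.046 gap 52.4 F [-0.3 -0.2  0.7] q6 -2.09
{"tx": -0.22, "ty": -0.17, "tz": 3.66, "wx": -0, "wy": 0, "wz": 0, "gripper": G},
{"tx": -0.23, "ty": -0.16, "tz": 3.65, "wx": -0, "wy": 0, "wz": 0, "gripper": G},
```

View pics/w12.png

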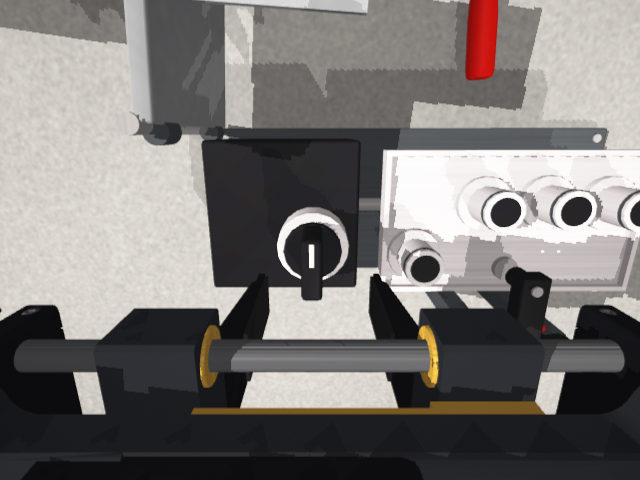

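{"op": "play_rows", "data": {"deltas": [{"tx": -0.46,"ty": -0.35,"tz": 2,"wx": 0,"wy": 0,"wz": 0,"gripper": -0.1},{"tx": 0,"ty": 0,"tz": 3,"wx": 0,"wy": 0,"wz": 0,"gripper": -0.1},{"tx": 0,"ty": 0,"tz": 2,"wx": 0,"wy": 0,"wz": 0,"gripper": -0.1},{"tx": 0,"ty": 0,"tz": 0,"wx": 0,"wy": 0,"wz": 0,"gripper": -0.1},{"tx": 0,"ty": 0,"tz": 0,"wx": 0,"wy": 0,"wz": 0,"gripper": -0.1}]}}

```text
time: 29.4
tool_pos: [645.4, -231.7, 144.9]
eef_rot: [[-0.995, -0.096, -0.003], [-0.096, 0.995, 0.001], [0.003, 0.002, -1.0]]
ft_force: [-0.8, -0.2, 0.4]
finger_gap: 52.6
```

{"op": "play_rows", "data": {"deltas": [{"tx": 0,"ty": 0,"tz": 0,"wx": 0,"wy": 0,"wz": 0,"gripper": 1},{"tx": 0,"ty": 0,"tz": 0,"wx": 0,"wy": 0,"wz": 0,"gripper": 1},{"tx": 0,"ty": 0,"tz": 0,"wx": 0,"wy": 0,"wz": 0,"gripper": 1},{"tx": 0,"ty": 0,"tz": 0,"wx": 0,"wy": 0,"wz": 0,"gripper": 1},{"tx": 0,"ty": 0,"tz": 0,"wx": 0,"wy": 0,"wz": 0,"gripper": 1}], "newtons": 40}}

```text
time: 29.82
tool_pos: [646.7, -232.6, 147.6]
eef_rot: [[-0.995, -0.097, 0.002], [-0.097, 0.995, -0.001], [-0.002, -0.001, -1.0]]
ft_force: [0.1, -0.0, -0.4]
finger_gap: 24.4
```

{"op": "play_rows", "data": {"deltas": [{"tx": 0,"ty": 0,"tz": 0,"wx": 0,"wy": 0,"wz": 0,"gripper": 1},{"tx": 0,"ty": 0,"tz": 0,"wx": 0,"wy": 0,"wz": 0,"gripper": 1},{"tx": 0,"ty": 0,"tz": 0,"wx": 0,"wy": 0,"wz": 0,"gripper": 1}]}}

```text
time: 30.07
tool_pos: [646.4, -232.6, 146.8]
eef_rot: [[-0.995, -0.097, 0.0], [-0.097, 0.995, -0.0], [-0.0, -0.0, -1.0]]
ft_force: [-0.9, -1.0, 1.7]
finger_gap: 13.8
```

{"op": "play_rows", "data": {"deltas": [{"tx": 0,"ty": 0,"tz": 0,"wx": 0,"wy": 0,"wz": 0.1,"gripper": 1},{"tx": 0,"ty": 0,"tz": 0,"wx": 0,"wy": 0,"wz": 0.1,"gripper": 1},{"tx": 0,"ty": 0,"tz": 0,"wx": 0,"wy": 0,"wz": 0.1,"gripper": 1},{"tx": 0,"ty": 0,"tz": 0,"wx": 0,"wy": 0,"wz": 0.1,"gripper": 1},{"tx": 0,"ty": 0,"tz": 0,"wx": 0,"wy": 0,"wz": 0.1,"gripper": 1}]}}

```text
time: 30.48
tool_pos: [646.4, -232.6, 146.8]
eef_rot: [[-0.918, 0.396, 0.0], [0.396, 0.918, -0.001], [-0.001, -0.0, -1.0]]
ft_force: [0.2, -1.0, 1.2]
finger_gap: 14.2
```

{"op": "play_rows", "data": {"deltas": [{"tx": 0,"ty": 0,"tz": 0,"wx": 0,"wy": 0,"wz": 0.12,"gripper": 1},{"tx": 0,"ty": 0,"tz": 0,"wx": 0,"wy": 0,"wz": 0.12,"gripper": 1},{"tx": 0,"ty": 0,"tz": 0,"wx": 0,"wy": 0,"wz": 0.12,"gripper": 1},{"tx": 0,"ty": 0,"tz": 0,"wx": 0,"wy": 0,"wz": 0.12,"gripper": 1},{"tx": 0,"ty": 0,"tz": 0,"wx": 0,"wy": 0,"wz": 0.12,"gripper": 1}]}}

```text
time: 30.9
tool_pos: [646.4, -232.7, 146.8]
eef_rot: [[-0.533, 0.846, 0.0], [0.846, 0.533, -0.001], [-0.001, -0.0, -1.0]]
ft_force: [-0.4, -1.1, 2.2]
finger_gap: 13.8
```

{"op": "play_rows", "data": {"deltas": [{"tx": 0,"ty": 0,"tz": 0,"wx": 0,"wy": 0,"wz": 0.12,"gripper": 1},{"tx": 0,"ty": 0,"tz": 0,"wx": 0,"wy": 0,"wz": 0.12,"gripper": 1},{"tx": 0,"ty": 0,"tz": 0,"wx": 0,"wy": 0,"wz": 0.12,"gripper": 1},{"tx": 0,"ty": 0,"tz": 0,"wx": 0,"wy": 0,"wz": 0.12,"gripper": 1},{"tx": 0,"ty": 0,"tz": 0,"wx": 0,"wy": 0,"wz": 0.12,"gripper": 1}]}}

```text
time: 31.32
tool_pos: [646.3, -232.7, 146.8]
eef_rot: [[0.037, 0.999, 0.0], [0.999, -0.037, -0.001], [-0.001, 0.0, -1.0]]
ft_force: [-1.3, -1.0, 1.9]
finger_gap: 13.7
```

{"op": "play_rows", "data": {"deltas": [{"tx": 0,"ty": 0,"tz": 0,"wx": 0,"wy": 0,"wz": 0.12,"gripper": 1},{"tx": 0,"ty": 0,"tz": 0,"wx": 0,"wy": 0,"wz": 0.12,"gripper": 1},{"tx": 0,"ty": 0,"tz": 0,"wx": 0,"wy": 0,"wz": 0.12,"gripper": 1},{"tx": 0,"ty": 0,"tz": 0,"wx": 0,"wy": 0,"wz": 0.12,"gripper": 1},{"tx": 0,"ty": 0,"tz": 0,"wx": 0,"wy": 0,"wz": 0.12,"gripper": 1}]}}

```text
time: 31.73
tool_pos: [646.2, -232.7, 146.8]
eef_rot: [[0.595, 0.804, 0.0], [0.804, -0.595, -0.001], [-0.001, 0.0, -1.0]]
ft_force: [-1.5, -0.4, 2.9]
finger_gap: 13.6
```

{"op": "play_rows", "data": {"deltas": [{"tx": 0,"ty": 0,"tz": 0,"wx": 0,"wy": 0,"wz": 0.12,"gripper": 1},{"tx": 0,"ty": 0,"tz": 0,"wx": 0,"wy": 0,"wz": 0.12,"gripper": 1},{"tx": 0,"ty": 0,"tz": 0,"wx": 0,"wy": 0,"wz": 0.12,"gripper": 1},{"tx": 0,"ty": 0,"tz": 0,"wx": 0,"wy": 0,"wz": 0.12,"gripper": 1},{"tx": 0,"ty": 0,"tz": 0,"wx": 0,"wy": 0,"wz": 0.12,"gripper": 1}]}}

```text
time: 32.15
tool_pos: [646.2, -232.7, 146.8]
eef_rot: [[0.945, 0.327, -0.0], [0.327, -0.945, -0.001], [-0.0, 0.001, -1.0]]
ft_force: [-0.7, -0.5, 0.5]
finger_gap: 13.9
```

```bash
python3 - <<'E'
from h import *
s,p,R=st();print(s['joint_pos'][5],p,np.arctan2(R[1,0],R[0,0]),s['finger_gap'],s['ft_force'],s['moment'])
p,d=snapshot('scene');cv2.imwrite('pics/s13.png',p[120:320,150:400,::-1].repeat(3,0).repeat(3,1))
p,d=snapshot('top');W=cloud('top',d);Z=W[...,2]
th=np.deg2rad(5.47);Rm=np.array([[np.cos(th),-np.sin(th)],[np.sin(th),np.cos(th)]])
L=(W[...,:2]-[610.6,-71.4])@Rm
m=(abs(L[...,0]+40)<7)&(abs(L[...,1])<95)&(Z>85)&(Z<125)
print('floor front strip z',np.median(Z[m]),m.sum())
m=(L[...,0]>30)&(L[...,0]<58)&(L[...,1]>45)&(L[...,1]<95)&(Z>85)&(Z<125); print('back-left z',np.median(Z[m]),m.sum())
E
```

```text
0.8142275547331186 [ 646.18381714 -232.65938243  146.81596018] 0.3333527951910679 13.915163135409909 [-0.69849623 -0.51801321  0.46627374] [-0.09619309  0.16565164  0.18346703]
floor front strip z 103.81873875957831 741
back-left z 103.5746204715976 378
```

View pics/s13.png

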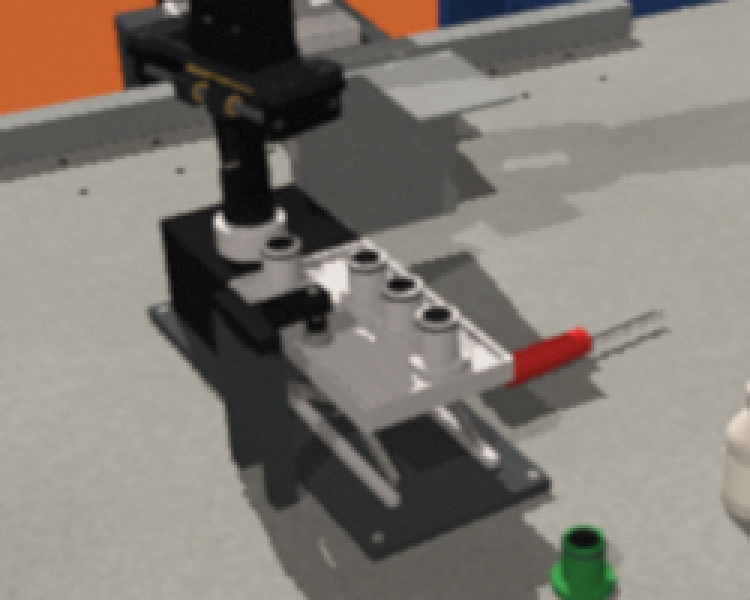

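Knob is turned 2.90 rad and the floor is at 103.8, as expected. I regrasp by opening, turning back half a turn around the bar, and closing.

{"op": "play_rows", "data": {"deltas": [{"tx": 0,"ty": 0,"tz": 0,"wx": 0,"wy": 0,"wz": 0,"gripper": 0.5},{"tx": 0,"ty": 0,"tz": 0,"wx": 0,"wy": 0,"wz": 0,"gripper": 0},{"tx": 0,"ty": 0,"tz": 0,"wx": 0,"wy": 0,"wz": 0,"gripper": -0.35},{"tx": 0,"ty": 0,"tz": 0,"wx": 0,"wy": 0,"wz": 0,"gripper": -0.35},{"tx": 0,"ty": 0,"tz": 0,"wx": 0,"wy": 0,"wz": 0,"gripper": -0.35}]}}

```text
time: 32.67
tool_pos: [646.2, -232.2, 146.1]
eef_rot: [[0.943, 0.333, -0.0], [0.333, -0.943, 0.0], [-0.0, -0.0, -1.0]]
ft_force: [-0.4, 0.5, -0.0]
finger_gap: 41.8
```

{"op": "play_rows", "data": {"deltas": [{"tx": 0,"ty": 0,"tz": 0,"wx": 0,"wy": 0,"wz": 0,"gripper": -0.35},{"tx": 0,"ty": 0,"tz": 0,"wx": 0,"wy": 0,"wz": -0.12,"gripper": -0.35},{"tx": 0,"ty": 0,"tz": 0,"wx": 0,"wy": 0,"wz": -0.12,"gripper": -0.35},{"tx": 0,"ty": 0,"tz": 0,"wx": 0,"wy": 0,"wz": -0.12,"gripper": -0.35},{"tx": 0,"ty": 0,"tz": 0,"wx": 0,"wy": 0,"wz": -0.12,"gripper": -0.35}]}}

```text
time: 33.08
tool_pos: [646.3, -232.3, 146.4]
eef_rot: [[0.678, 0.735, 0.0], [0.735, -0.678, 0.0], [0.0, -0.0, -1.0]]
ft_force: [-0.7, 0.0, 0.8]
finger_gap: 63.9
```

{"op": "play_rows", "data": {"deltas": [{"tx": 0,"ty": 0,"tz": 0,"wx": 0,"wy": 0,"wz": -0.12,"gripper": -0.35},{"tx": 0,"ty": 0,"tz": 0,"wx": 0,"wy": 0,"wz": -0.12,"gripper": -0.35},{"tx": 0,"ty": 0,"tz": 0,"wx": 0,"wy": 0,"wz": -0.12,"gripper": -0.35},{"tx": 0,"ty": 0,"tz": 0,"wx": 0,"wy": 0,"wz": -0.12,"gripper": -0.35},{"tx": 0,"ty": 0,"tz": 0,"wx": 0,"wy": 0,"wz": -0.12,"gripper": -0.35}]}}

```text
time: 33.5
tool_pos: [646.3, -232.3, 146.4]
eef_rot: [[0.145, 0.989, 0.0], [0.989, -0.145, 0.0], [0.0, 0.0, -1.0]]
ft_force: [0.3, 0.8, -0.3]
finger_gap: 64.2
```

{"op": "play_rows", "data": {"deltas": [{"tx": 0,"ty": 0,"tz": 0,"wx": 0,"wy": 0,"wz": -0.12,"gripper": -0.35},{"tx": 0,"ty": 0,"tz": 0,"wx": 0,"wy": 0,"wz": -0.12,"gripper": -0.35},{"tx": 0,"ty": 0,"tz": 0,"wx": 0,"wy": 0,"wz": -0.12,"gripper": -0.35},{"tx": 0,"ty": 0,"tz": 0,"wx": 0,"wy": 0,"wz": -0.12,"gripper": -0.35},{"tx": 0,"ty": 0,"tz": 0,"wx": 0,"wy": 0,"wz": -0.12,"gripper": -0.35}]}}

```text
time: 33.92
tool_pos: [646.3, -232.3, 146.3]
eef_rot: [[-0.439, 0.899, -0.0], [0.899, 0.439, 0.0], [0.0, 0.0, -1.0]]
ft_force: [0.0, -0.2, -0.0]
finger_gap: 64.3
```

{"op": "play_rows", "data": {"deltas": [{"tx": 0,"ty": 0,"tz": 0,"wx": 0,"wy": 0,"wz": -0.12,"gripper": -0.35},{"tx": 0,"ty": 0,"tz": 0,"wx": 0,"wy": 0,"wz": -0.12,"gripper": -0.35},{"tx": 0,"ty": 0,"tz": 0,"wx": 0,"wy": 0,"wz": -0.12,"gripper": -0.35},{"tx": 0,"ty": 0,"tz": 0,"wx": 0,"wy": 0,"wz": -0.12,"gripper": -0.35},{"tx": 0,"ty": 0,"tz": 0,"wx": 0,"wy": 0,"wz": -0.12,"gripper": -0.35}]}}

```text
time: 34.33
tool_pos: [646.2, -232.3, 146.3]
eef_rot: [[-0.87, 0.494, -0.0], [0.494, 0.87, 0.0], [0.0, 0.0, -1.0]]
ft_force: [-0.6, -0.2, -0.6]
finger_gap: 64.0
```

{"op": "play_rows", "data": {"deltas": [{"tx": 0,"ty": 0,"tz": 0,"wx": 0,"wy": 0,"wz": -0.12,"gripper": -0.35},{"tx": 0,"ty": 0,"tz": 0,"wx": 0,"wy": 0,"wz": -0.12,"gripper": -0.35},{"tx": 0,"ty": 0,"tz": 0,"wx": 0,"wy": 0,"wz": -0.12,"gripper": -0.35},{"tx": 0,"ty": 0,"tz": 0,"wx": 0,"wy": 0,"wz": -0.12,"gripper": -0.35},{"tx": 0,"ty": 0,"tz": 0,"wx": 0,"wy": 0,"wz": -0.12,"gripper": -0.35}]}}

```text
time: 34.75
tool_pos: [646.2, -232.3, 146.3]
eef_rot: [[-0.997, -0.083, -0.0], [-0.083, 0.997, 0.0], [0.0, 0.0, -1.0]]
ft_force: [-1.0, -0.1, -0.4]
finger_gap: 64.4
```

```bash
python3 - <<'E'
from h import *
s,p,R=st();print(s['joint_pos'][5],p,np.arctan2(R[1,0],R[0,0]),s['finger_gap'],s['ft_force'])
im,d=snapshot('wrist');cv2.imwrite('pics/w14.png',im[:,:,::-1])
E
```

```text
-2.077563599192182 [ 646.22959595 -232.30038341  146.31647233] -3.0581251799274947 64.37783666329099 [-0.95709669 -0.07851976 -0.38558224]
```

View pics/w14.png

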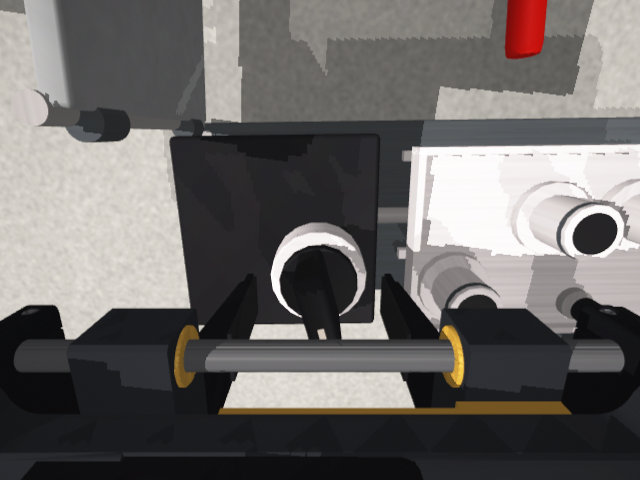

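{"op": "play_rows", "data": {"deltas": [{"tx": 0,"ty": 0,"tz": 0,"wx": 0,"wy": 0,"wz": -0.125,"gripper": -0.35},{"tx": 0,"ty": 0,"tz": 0,"wx": 0,"wy": 0,"wz": -0.12,"gripper": -0.35},{"tx": 0,"ty": 0,"tz": 0,"wx": 0,"wy": 0,"wz": 0,"gripper": 1},{"tx": 0,"ty": 0,"tz": 0,"wx": 0,"wy": 0,"wz": 0,"gripper": 1},{"tx": 0,"ty": 0,"tz": 0,"wx": 0,"wy": 0,"wz": 0,"gripper": 1}]}}

```text
time: 35.22
tool_pos: [646.2, -232.3, 146.4]
eef_rot: [[-0.95, -0.313, -0.0], [-0.313, 0.95, 0.0], [0.0, 0.0, -1.0]]
ft_force: [0.0, 0.5, -0.4]
finger_gap: 49.6
```

{"op": "play_rows", "data": {"deltas": [{"tx": 0,"ty": 0,"tz": 0,"wx": 0,"wy": 0,"wz": 0,"gripper": 1},{"tx": 0,"ty": 0,"tz": 0,"wx": 0,"wy": 0,"wz": 0,"gripper": 1},{"tx": 0,"ty": 0,"tz": 0,"wx": 0,"wy": 0,"wz": 0,"gripper": 1},{"tx": 0,"ty": 0,"tz": 0,"wx": 0,"wy": 0,"wz": 0,"gripper": 1},{"tx": 0,"ty": 0,"tz": 0,"wx": 0,"wy": 0,"wz": 0,"gripper": 1}]}}

```text
time: 35.63
tool_pos: [646.2, -232.3, 146.4]
eef_rot: [[-0.949, -0.316, 0.0], [-0.316, 0.949, -0.0], [-0.0, -0.0, -1.0]]
ft_force: [0.3, -0.0, -0.3]
finger_gap: 16.6
```

```bash
python3 - <<'E'
from h import *
s,p,R=st();print(s['joint_pos'][5],p,np.arctan2(R[1,0],R[0,0]),s['finger_gap'],s['ft_force'],s['moment'])
E
```

```text
-2.315839840396047 [ 646.24602477 -232.34877132  146.40071059] -2.819829183260808 16.569707952611203 [ 0.29224293 -0.02088161 -0.28734932] [ 0.09810614 -0.13891968 -0.02649951]
```

{"op": "play_rows", "data": {"deltas": [{"tx": 0,"ty": 0,"tz": 0,"wx": 0,"wy": 0,"wz": 0,"gripper": 1},{"tx": 0,"ty": 0,"tz": 0,"wx": 0,"wy": 0,"wz": 0,"gripper": 1},{"tx": 0,"ty": 0,"tz": 0,"wx": 0,"wy": 0,"wz": 0.12,"gripper": 1},{"tx": 0,"ty": 0,"tz": 0,"wx": 0,"wy": 0,"wz": 0.12,"gripper": 1},{"tx": 0,"ty": 0,"tz": 0,"wx": 0,"wy": 0,"wz": 0.12,"gripper": 1}]}}

```text
time: 36.05
tool_pos: [646.3, -232.5, 146.4]
eef_rot: [[-0.999, 0.043, 0.0], [0.043, 0.999, -0.0], [-0.0, -0.0, -1.0]]
ft_force: [1.0, -1.3, 0.2]
finger_gap: 13.9
```

{"op": "play_rows", "data": {"deltas": [{"tx": 0,"ty": 0,"tz": 0,"wx": 0,"wy": 0,"wz": 0.12,"gripper": 1},{"tx": 0,"ty": 0,"tz": 0,"wx": 0,"wy": 0,"wz": 0.12,"gripper": 1},{"tx": 0,"ty": 0,"tz": 0,"wx": 0,"wy": 0,"wz": 0.12,"gripper": 1},{"tx": 0,"ty": 0,"tz": 0,"wx": 0,"wy": 0,"wz": 0.12,"gripper": 1},{"tx": 0,"ty": 0,"tz": 0,"wx": 0,"wy": 0,"wz": 0.12,"gripper": 1}]}}

```text
time: 36.47
tool_pos: [646.3, -232.6, 146.4]
eef_rot: [[-0.8, 0.6, 0.0], [0.6, 0.8, -0.001], [-0.001, -0.0, -1.0]]
ft_force: [0.7, -0.8, -0.6]
finger_gap: 13.7
```

{"op": "play_rows", "data": {"deltas": [{"tx": 0,"ty": 0,"tz": 0,"wx": 0,"wy": 0,"wz": 0.12,"gripper": 1},{"tx": 0,"ty": 0,"tz": 0,"wx": 0,"wy": 0,"wz": 0.12,"gripper": 1},{"tx": 0,"ty": 0,"tz": 0,"wx": 0,"wy": 0,"wz": 0.12,"gripper": 1},{"tx": 0,"ty": 0,"tz": 0,"wx": 0,"wy": 0,"wz": 0.12,"gripper": 1},{"tx": 0,"ty": 0,"tz": 0,"wx": 0,"wy": 0,"wz": 0.12,"gripper": 1}]}}

```text
time: 36.88
tool_pos: [646.3, -232.7, 146.4]
eef_rot: [[-0.322, 0.947, 0.0], [0.947, 0.322, -0.001], [-0.001, 0.0, -1.0]]
ft_force: [0.9, -1.4, -1.5]
finger_gap: 13.7
```

```bash
cat > meas.py <<'E'
from h import *
s,p,R=st();yaw=np.arctan2(R[1,0],R[0,0]);print(s['joint_pos'][5],p,yaw,'turn if 2nd grip',3.237+np.pi-yaw,s['finger_gap'],s['ft_force'],s['moment'])
zs=[];zb=[];zf=[]
for i in range(2):
    p,d=snapshot('top');W=cloud('top',d);Z=W[...,2]
    th=np.deg2rad(5.47);Rm=np.array([[np.cos(th),-np.sin(th)],[np.sin(th),np.cos(th)]])
    L=(W[...,:2]-[610.6,-71.4])@Rm
    m=(abs(L[...,0]+40)<7)&(abs(L[...,1])<95)&(Z>85)&(Z<125);zs.append(Z[m].mean())
    m=(L[...,0]>30)&(L[...,0]<58)&(L[...,1]>45)&(L[...,1]<95)&(Z>85)&(Z<125);zb.append(Z[m].mean())
    m=(L[...,0]>45)&(L[...,0]<109)&(abs(L[...,1])<38)&(Z>135)&(Z<165);zf.append(np.median(Z[m]))
print('floor front',np.mean(zs),'back',np.mean(zb),'bracket',np.mean(zf))
p,d=snapshot('scene');cv2.imwrite('pics/sc.png',cv2.resize(p[170:290,190:350,::-1],None,fx=5,fy=5,interpolation=cv2.INTER_CUBIC))
E
python3 meas.py
```

```text
-0.7506872103157843 [ 646.33223233 -232.6530161   146.4309679 ] 1.8982466044813422 turn if 2nd grip 4.4803460491084515 13.697104872788163 [ 0.85789347 -1.35676572 -1.47829178] [-0.17855154 -0.19175497  0.17473777]
floor front 108.36315974357356 back 108.35184047474613 bracket 144.6534066816427
```

View pics/sc.png

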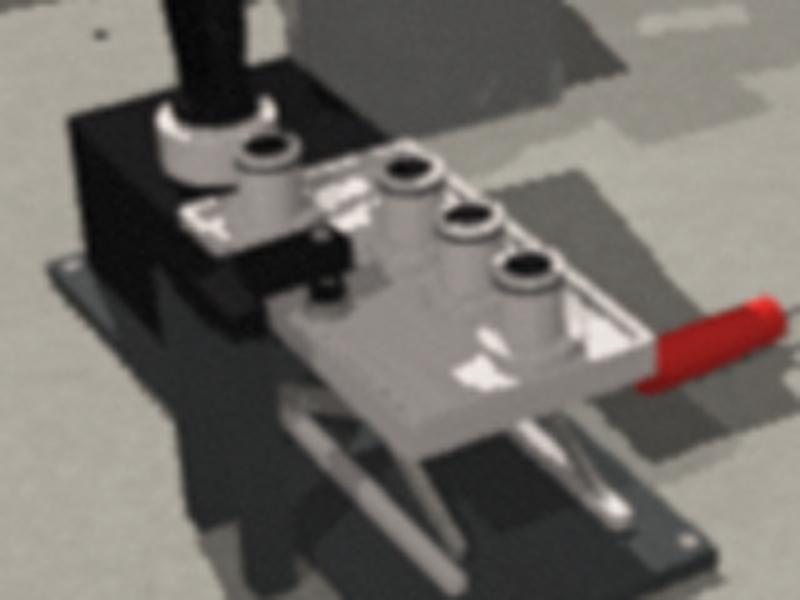

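{"op": "play_rows", "data": {"deltas": [{"tx": 0,"ty": 0,"tz": 0,"wx": 0,"wy": 0,"wz": 0.12,"gripper": 1},{"tx": 0,"ty": 0,"tz": 0,"wx": 0,"wy": 0,"wz": 0.12,"gripper": 1},{"tx": 0,"ty": 0,"tz": 0,"wx": 0,"wy": 0,"wz": 0.12,"gripper": 1},{"tx": 0,"ty": 0,"tz": 0,"wx": 0,"wy": 0,"wz": 0.12,"gripper": 1},{"tx": 0,"ty": 0,"tz": 0,"wx": 0,"wy": 0,"wz": 0.12,"gripper": 1}]}}

```text
time: 37.45
tool_pos: [646.3, -232.6, 146.4]
eef_rot: [[0.266, 0.964, 0.0], [0.964, -0.266, -0.001], [-0.001, 0.0, -1.0]]
ft_force: [0.2, -1.3, -0.2]
finger_gap: 13.8
```

{"op": "play_rows", "data": {"deltas": [{"tx": 0,"ty": 0,"tz": 0,"wx": 0,"wy": 0,"wz": 0.12,"gripper": 1},{"tx": 0,"ty": 0,"tz": 0,"wx": 0,"wy": 0,"wz": 0,"gripper": 1},{"tx": 0,"ty": 0,"tz": 0,"wx": 0,"wy": 0,"wz": 0,"gripper": 1}]}}

```text
time: 37.7
tool_pos: [646.3, -232.6, 146.4]
eef_rot: [[0.373, 0.928, 0.0], [0.928, -0.373, -0.0], [-0.0, 0.0, -1.0]]
ft_force: [0.4, -1.5, -1.0]
finger_gap: 14.0
```

```bash
python3 meas.py
```

```text
-0.04080719899763525 [ 646.2573485  -232.63573211  146.3904529 ] 1.188235145191823 turn if 2nd grip 5.1903575083979705 13.991441568108414 [ 0.40951152 -1.5244759  -0.96484719] [-0.39997467 -0.14758997 -0.07910597]
floor front 110.42743102915048 back 110.36541350451775 bracket 144.7012948568738
```

View pics/sc.png

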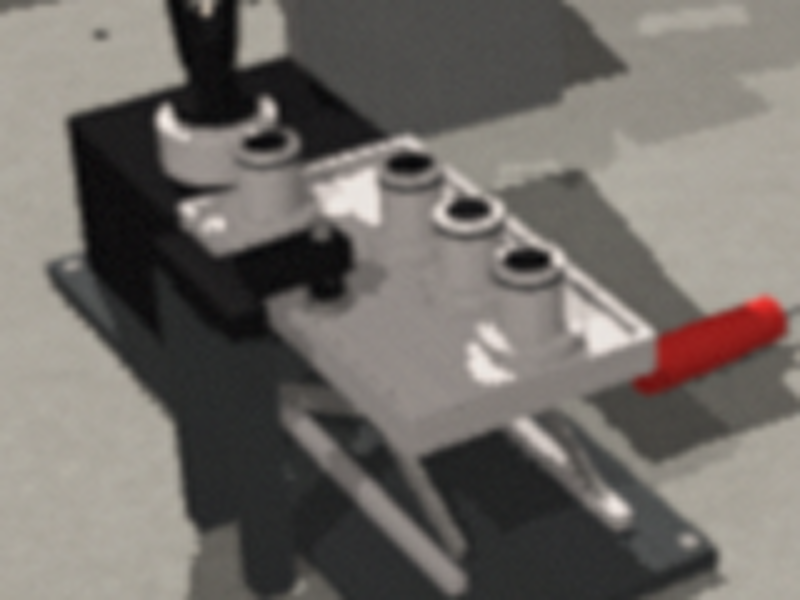

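```bash
python3 - <<'E'
from h import *
th=np.deg2rad(5.47);Rm=np.array([[np.cos(th),-np.sin(th)],[np.sin(th),np.cos(th)]])
def f(W):
    L=(W[...,:2]-[610.6,-71.4])@Rm;Z=W[...,2]
    m=(np.hypot(L[...,0]-47,L[...,1])<4)&(Z>130)
    return np.round([np.median(Z[m]),Z[m].max(),Z[m].mean(),m.sum()],1)
print(f(np.load('top_W.npy')))
for i in range(3):
    p,d=snapshot('top');print(f(cloud('top',d)))
E
```

```text
[146.7 148.6 146.6  15. ]
[148.  149.7 148.   15. ]
[147.7 149.4 148.   15. ]
[148.7 150.5 148.5  16. ]
```

The foot's pin has risen about 1.5 mm and the heights give 1.7 mm of push, which is the target. I release the knob and go to the door handle.

{"op": "play_rows", "data": {"deltas": [{"tx": 0,"ty": 0,"tz": 0,"wx": 0,"wy": 0,"wz": 0,"gripper": 0.5},{"tx": 0,"ty": 0,"tz": 0,"wx": 0,"wy": 0,"wz": 0,"gripper": 0.1},{"tx": 0,"ty": 0,"tz": 0,"wx": 0,"wy": 0,"wz": 0,"gripper": 0},{"tx": 0,"ty": 0,"tz": 0,"wx": 0,"wy": 0,"wz": 0,"gripper": 0},{"tx": 0,"ty": 0,"tz": -2,"wx": 0,"wy": 0,"wz": 0,"gripper": 0}]}}

```text
time: 38.42
tool_pos: [643.6, -230.9, 161.4]
eef_rot: [[0.377, 0.926, -0.008], [0.926, -0.377, 0.004], [0.001, -0.009, -1.0]]
ft_force: [0.5, -0.4, -1.8]
finger_gap: 41.9
```

{"op": "play_rows", "data": {"deltas": [{"tx": 0,"ty": 0,"tz": -4,"wx": 0,"wy": 0,"wz": 0,"gripper": 0},{"tx": 0,"ty": 0,"tz": -4,"wx": 0,"wy": 0,"wz": -0.095,"gripper": 0},{"tx": 0,"ty": 0,"tz": 0,"wx": 0,"wy": 0,"wz": -0.095,"gripper": 0},{"tx": 0,"ty": 0,"tz": 0,"wx": 0,"wy": 0,"wz": -0.095,"gripper": 0},{"tx": 0,"ty": 0,"tz": 0,"wx": 0,"wy": 0,"wz": -0.095,"gripper": 0}]}}

```text
time: 38.83
tool_pos: [646.8, -232.3, 248.2]
eef_rot: [[0.002, 1.0, 0.002], [1.0, -0.002, -0.001], [-0.001, 0.002, -1.0]]
ft_force: [-0.3, 1.3, -0.3]
finger_gap: 47.6
```

```bash
python3 plan.py 446 -374 240 1.57
```

```text
t 38.83 p [ 646.8 -232.3  248.2] yaw 1.569 gap 47.6 F [-0.3  1.3 -0.3] q6 -0.42
{"tx": -2.37, "ty": -3.34, "tz": 0.13, "wx": 0, "wy": 0, "wz": -0, "gripper": G},
{"tx": -2.37, "ty": -3.34, "tz": 0.13, "wx": 0, "wy": 0, "wz": -0, "gripper": G},
{"tx": -2.37, "ty": -3.35, "tz": 0.13, "wx": 0, "wy": 0, "wz": -0, "gripper": G},
{"tx": -2.36, "ty": -3.34, "tz": 0.13, "wx": 0, "wy": 0, "wz": -0, "gripper": G},
{"tx": -2.37, "ty": -3.34, "tz": 0.13, "wx": 0, "wy": 0, "wz": -0, "gripper": G},
{"tx": -2.37, "ty": -3.34, "tz": 0.13, "wx": 0, "wy": 0, "wz": -0, "gripper": G},
```

{"op": "play_rows", "data": {"deltas": [{"tx": -2.37,"ty": -3.34,"tz": 0,"wx": 0,"wy": 0,"wz": 0,"gripper": 0},{"tx": -2.37,"ty": -3.34,"tz": 0,"wx": 0,"wy": 0,"wz": 0,"gripper": 0},{"tx": -2.37,"ty": -3.34,"tz": 0,"wx": 0,"wy": 0,"wz": 0,"gripper": 0},{"tx": -2.37,"ty": -3.34,"tz": 0,"wx": 0,"wy": 0,"wz": 0,"gripper": 0},{"tx": -2.37,"ty": -3.34,"tz": 0,"wx": 0,"wy": 0,"wz": 0,"gripper": 0}]}}

```text
time: 39.25
tool_pos: [476.9, -350.0, 246.5]
eef_rot: [[0.006, 1.0, 0.0], [1.0, -0.006, 0.0], [0.0, 0.0, -1.0]]
ft_force: [0.4, -1.2, -0.4]
finger_gap: 47.5
```

{"op": "play_rows", "data": {"deltas": [{"tx": -2.37,"ty": -3.34,"tz": 0,"wx": 0,"wy": 0,"wz": 0,"gripper": 0},{"tx": 0,"ty": 0,"tz": 1,"wx": 0,"wy": 0,"wz": 0,"gripper": 0},{"tx": 0,"ty": 0,"tz": 0,"wx": 0,"wy": 0,"wz": 0,"gripper": 0},{"tx": 0,"ty": 0,"tz": 0,"wx": 0,"wy": 0,"wz": 0,"gripper": 0}]}}

```text
time: 39.58
tool_pos: [444.6, -372.7, 235.8]
eef_rot: [[0.007, 1.0, -0.001], [1.0, -0.007, 0.001], [0.001, -0.001, -1.0]]
ft_force: [0.5, 0.1, 0.7]
finger_gap: 47.4
```

```bash
python3 - <<'E'
from h import *
s,p,R=st();print(p)
im,d=snapshot('wrist');cv2.imwrite('pics/w16.png',im[:,:,::-1])
W=cloud('wrist',d,s);Z=W[...,2]
m=(np.hypot(W[...,0]-446,W[...,1]+374)<25)&(Z>160)&(Z<185); Q=W[m];print(len(Q),Q.min(0),Q.max(0),np.median(Q,0))
q=Q[Q[:,1]<Q[:,1].min()+12];print('tip',q.mean(0))
E
python3 plan.py 446 -374 137 1.57
```

```text
[ 444.62758247 -372.70968888  235.79816822]
543 [ 441.47834582 -379.29150663  160.25165353] [ 452.18411575 -349.09150216  176.72156702] [ 446.51934319 -366.1982446   167.82013085]
tip [ 446.66337197 -372.33699981  172.31907933]
t 39.63 p [ 445.3 -372.5  236.3] yaw 1.565 gap 47.3 F [ 0.4 -1.2 -0.4] q6 -0.78
{"tx": -0.05, "ty": 0.02, "tz": 3.31, "wx": -0, "wy": -0, "wz": -0.002, "gripper": G},
{"tx": -0.05, "ty": 0.03, "tz": 3.31, "wx": -0, "wy": -0, "wz": -0.002, "gripper": G},
{"tx": -0.06, "ty": 0.02, "tz": 3.31, "wx": -0, "wy": -0, "wz": -0.002, "gripper": G},
```

View pics/w16.png

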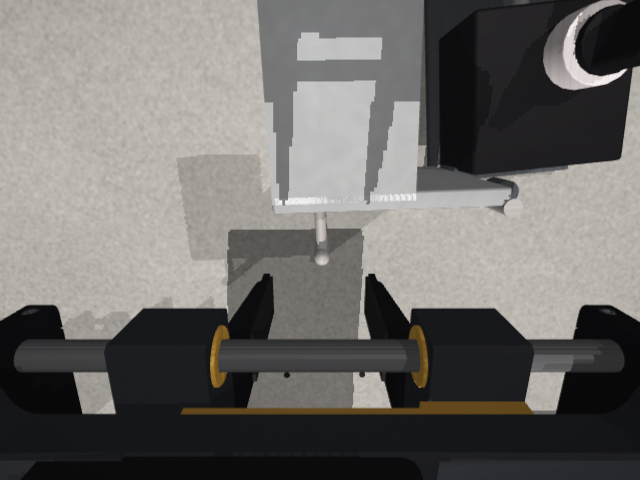

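{"op": "play_rows", "data": {"deltas": [{"tx": -0.1,"ty": 0.12,"tz": 3.5,"wx": 0,"wy": 0,"wz": 0,"gripper": 0},{"tx": 0,"ty": 0,"tz": 3.5,"wx": 0,"wy": 0,"wz": 0,"gripper": 0},{"tx": 0,"ty": 0,"tz": 2.9,"wx": 0,"wy": 0,"wz": 0,"gripper": 0},{"tx": 0,"ty": 0,"tz": 0,"wx": 0,"wy": 0,"wz": 0,"gripper": 0},{"tx": 0,"ty": 0,"tz": 0,"wx": 0,"wy": 0,"wz": 0,"gripper": 1}]}}

```text
time: 40.05
tool_pos: [446.3, -372.5, 136.0]
eef_rot: [[0.005, 1.0, -0.003], [1.0, -0.005, 0.003], [0.003, -0.003, -1.0]]
ft_force: [-0.4, -0.4, 0.5]
finger_gap: 44.4
```

{"op": "play_rows", "data": {"deltas": [{"tx": 0,"ty": 0,"tz": 0,"wx": 0,"wy": 0,"wz": 0,"gripper": 1},{"tx": 0,"ty": 0,"tz": 0,"wx": 0,"wy": 0,"wz": 0,"gripper": 1},{"tx": 0,"ty": 0,"tz": 0,"wx": 0,"wy": 0,"wz": 0,"gripper": 1},{"tx": 0,"ty": 0,"tz": 0,"wx": 0,"wy": 0,"wz": 0,"gripper": 1},{"tx": 0,"ty": 0,"tz": 0,"wx": 0,"wy": 0,"wz": 0,"gripper": 1}], "newtons": 30}}

```text
time: 40.47
tool_pos: [446.6, -374.7, 138.8]
eef_rot: [[0.007, 1.0, 0.002], [1.0, -0.007, -0.002], [-0.002, 0.002, -1.0]]
ft_force: [-0.8, 0.4, 0.7]
finger_gap: 13.1
```

{"op": "play_rows", "data": {"deltas": [{"tx": 0,"ty": 0,"tz": 0,"wx": 0,"wy": 0,"wz": 0,"gripper": 1},{"tx": 0,"ty": 0,"tz": 0,"wx": 0,"wy": 0,"wz": 0,"gripper": 1}]}}

```text
time: 40.63
tool_pos: [446.6, -374.6, 138.6]
eef_rot: [[0.007, 1.0, 0.002], [1.0, -0.007, -0.001], [-0.001, 0.002, -1.0]]
ft_force: [0.8, -0.4, 4.3]
finger_gap: 10.4
```

{"op": "play_rows", "data": {"deltas": [{"tx": 1.22,"ty": -0.35,"tz": 0,"wx": 0,"wy": 0,"wz": 0.1,"gripper": 1},{"tx": 1.22,"ty": -0.35,"tz": 0,"wx": 0,"wy": 0,"wz": 0.1,"gripper": 1},{"tx": 1.22,"ty": -0.35,"tz": 0,"wx": 0,"wy": 0,"wz": 0.1,"gripper": 1},{"tx": 1.22,"ty": -0.35,"tz": 0,"wx": 0,"wy": 0,"wz": 0.1,"gripper": 1},{"tx": 1.22,"ty": -0.35,"tz": 0,"wx": 0,"wy": 0,"wz": 0.1,"gripper": 1}]}}

```text
time: 41.05
tool_pos: [440.2, -311.9, 138.6]
eef_rot: [[0.49, 0.872, -0.003], [0.872, -0.49, -0.002], [-0.003, -0.001, -1.0]]
ft_force: [-5.5, -0.5, 5.6]
finger_gap: 10.2
```

{"op": "play_rows", "data": {"deltas": [{"tx": 1.22,"ty": -0.35,"tz": 0,"wx": 0,"wy": 0,"wz": 0.1,"gripper": 1},{"tx": 1.22,"ty": -0.35,"tz": 0,"wx": 0,"wy": 0,"wz": 0.1,"gripper": 1},{"tx": 1.22,"ty": -0.35,"tz": 0,"wx": 0,"wy": 0,"wz": 0.1,"gripper": 1},{"tx": 1.22,"ty": -0.35,"tz": 0,"wx": 0,"wy": 0,"wz": 0.1,"gripper": 1},{"tx": 1.22,"ty": -0.35,"tz": 0,"wx": 0,"wy": 0,"wz": 0.1,"gripper": 1}]}}

```text
time: 41.47
tool_pos: [465.4, -253.1, 138.5]
eef_rot: [[0.848, 0.53, -0.006], [0.53, -0.848, 0.002], [-0.004, -0.005, -1.0]]
ft_force: [-9.8, 5.6, 10.6]
finger_gap: 10.3
```

{"op": "play_rows", "data": {"deltas": [{"tx": 1.22,"ty": -0.35,"tz": 0,"wx": 0,"wy": 0,"wz": 0.1,"gripper": 1},{"tx": 1.22,"ty": -0.35,"tz": 0,"wx": 0,"wy": 0,"wz": 0.1,"gripper": 1},{"tx": 1.22,"ty": -0.35,"tz": 0,"wx": 0,"wy": 0,"wz": 0.1,"gripper": 1},{"tx": 0,"ty": 0,"tz": 0,"wx": 0,"wy": 0,"wz": 0,"gripper": 1}]}}

```text
time: 41.8
tool_pos: [495.4, -225.4, 138.5]
eef_rot: [[0.966, 0.259, -0.003], [0.259, -0.966, 0.006], [-0.001, -0.006, -1.0]]
ft_force: [-7.8, 9.6, 10.9]
finger_gap: 10.3
```

```bash
python3 - <<'E'
# shut handle
c,s=.99545,.0953
hx,hy=610.6-70*c+255*s,-71.4-70*s-255*c
print(hx,hy)
for a in (0,.02,.05):
    t=.0955+a;print(a,hx-41*__import__('math').cos(t)-120*__import__('math').sin(t),hy-41*__import__('math').sin(t)+120*__import__('math').cos(t))
E
python3 plan.py 513 -216 138 0.1
```

```text
565.22 -331.91075
0 512.9642348064357 -216.36710022193964
0.02 510.66396667066465 -217.43525381252567
0.05 507.2547652753798 -219.12319943115537
t 41.8 p [ 495.4 -225.4  138.5] yaw 0.262 gap 10.3 F [-7.8  9.6 10.9] q6 0.78
{"tx": 0.97, "ty": -0.22, "tz": 0.03, "wx": -0.003, "wy": 0.001, "wz": 0.081, "gripper": G},
{"tx": 0.95, "ty": -0.31, "tz": 0.02, "wx": -0.003, "wy": 0.001, "wz": 0.081, "gripper": G},
```

{"op": "play_rows", "data": {"deltas": [{"tx": 0.95,"ty": -0.22,"tz": 0,"wx": 0,"wy": 0,"wz": 0.08,"gripper": 1},{"tx": 0.6,"ty": -0.15,"tz": 0,"wx": 0,"wy": 0,"wz": 0.05,"gripper": 1},{"tx": 0,"ty": 0,"tz": 0,"wx": 0,"wy": 0,"wz": 0,"gripper": 1},{"tx": 0,"ty": 0,"tz": 0,"wx": 0,"wy": 0,"wz": 0,"gripper": 1}]}}

```text
time: 42.13
tool_pos: [508.9, -217.6, 138.5]
eef_rot: [[0.991, 0.134, -0.004], [0.134, -0.991, 0.008], [-0.003, -0.009, -1.0]]
ft_force: [-7.2, 14.9, 12.2]
finger_gap: 10.6
```

{"op": "play_rows", "data": {"deltas": [{"tx": 0.3,"ty": -0.08,"tz": 0,"wx": 0,"wy": 0,"wz": 0.025,"gripper": 1},{"tx": 0,"ty": 0,"tz": 0,"wx": 0,"wy": 0,"wz": 0,"gripper": 1},{"tx": 0,"ty": 0,"tz": 0,"wx": 0,"wy": 0,"wz": 0,"gripper": 1}]}}

```text
time: 42.38
tool_pos: [511.6, -216.2, 138.5]
eef_rot: [[0.994, 0.109, -0.004], [0.109, -0.994, 0.009], [-0.003, -0.009, -1.0]]
ft_force: [-6.5, 14.9, 12.3]
finger_gap: 10.4
```

{"op": "play_rows", "data": {"deltas": [{"tx": 0.1,"ty": 0.1,"tz": 0,"wx": 0,"wy": 0,"wz": 0.01,"gripper": 1},{"tx": 0,"ty": 0,"tz": 0,"wx": 0,"wy": 0,"wz": 0,"gripper": 1},{"tx": 0,"ty": 0,"tz": 0,"wx": 0,"wy": 0,"wz": 0,"gripper": 0.5},{"tx": 0,"ty": 0,"tz": 0,"wx": 0,"wy": 0,"wz": 0,"gripper": 0.2},{"tx": 0,"ty": 0,"tz": 0,"wx": 0,"wy": 0,"wz": 0,"gripper": 0}]}}

```text
time: 42.8
tool_pos: [513.6, -220.9, 137.4]
eef_rot: [[0.995, 0.099, -0.0], [0.099, -0.995, -0.0], [-0.0, 0.0, -1.0]]
ft_force: [0.1, -0.3, -0.2]
finger_gap: 25.2
```

{"op": "play_rows", "data": {"deltas": [{"tx": 0,"ty": 0,"tz": 0,"wx": 0,"wy": 0,"wz": 0,"gripper": 0},{"tx": 0,"ty": 0,"tz": 0,"wx": 0,"wy": 0,"wz": 0,"gripper": 0},{"tx": 0,"ty": 0,"tz": -3,"wx": 0,"wy": 0,"wz": 0,"gripper": 0},{"tx": 0,"ty": 0,"tz": -4,"wx": 0,"wy": 0,"wz": 0,"gripper": 0},{"tx": 0,"ty": 0,"tz": -4,"wx": 0,"wy": 0,"wz": 0,"gripper": 0}]}}

```text
time: 43.22
tool_pos: [512.6, -221.0, 246.7]
eef_rot: [[0.995, 0.098, -0.004], [0.098, -0.995, 0.002], [-0.003, -0.002, -1.0]]
ft_force: [0.9, -0.4, 0.6]
finger_gap: 47.1
```

{"op": "play_rows", "data": {"deltas": [{"tx": 0,"ty": 3,"tz": -2,"wx": 0,"wy": 0,"wz": 0,"gripper": 0},{"tx": 0,"ty": 4,"tz": 0,"wx": 0,"wy": 0,"wz": 0,"gripper": 0},{"tx": 0,"ty": 4,"tz": 0,"wx": 0,"wy": 0,"wz": 0,"gripper": 0},{"tx": -1,"ty": 4,"tz": 0,"wx": 0,"wy": 0,"wz": 0,"gripper": 0},{"tx": -2,"ty": 3,"tz": 0,"wx": 0,"wy": 0,"wz": 0,"gripper": 0}]}}

```text
time: 43.63
tool_pos: [502.0, -406.0, 266.8]
eef_rot: [[0.995, 0.099, 0.0], [0.099, -0.995, -0.0], [0.0, 0.0, -1.0]]
ft_force: [-0.2, -1.3, -0.0]
finger_gap: 47.9
```

{"op": "play_rows", "data": {"deltas": [{"tx": -2,"ty": 3,"tz": 0,"wx": 0,"wy": 0,"wz": 0,"gripper": 0},{"tx": -2,"ty": 3,"tz": 0,"wx": 0,"wy": 0,"wz": 0,"gripper": 0},{"tx": 0,"ty": 0,"tz": 0,"wx": 0,"wy": 0,"wz": 0,"gripper": 0},{"tx": 0,"ty": 0,"tz": 0,"wx": 0,"wy": 0,"wz": 0,"gripper": 0}]}}

```text
time: 43.97
tool_pos: [466.4, -468.7, 266.6]
eef_rot: [[0.995, 0.095, -0.001], [0.095, -0.995, 0.001], [-0.001, -0.001, -1.0]]
ft_force: [0.1, 0.6, -0.5]
finger_gap: 47.5
```

```bash
python3 - <<'E'
from h import *
W0=np.load('top_W.npy')
p,d=snapshot('top');cv2.imwrite('pics/t20.png',p[:,:,::-1]);W=cloud('top',d);Z=W[...,2]
th=np.deg2rad(5.47);Rm=np.array([[np.cos(th),-np.sin(th)],[np.sin(th),np.cos(th)]])
L=(W[...,:2]-[610.6,-71.4])@Rm
roi=np.zeros_like(Z,bool);roi[140:265,420:560]=1
m=roi&(Z>178)&(Z<192);k,l,s,_=cv2.connectedComponentsWithStats(m.astype(np.uint8));i=1+np.argmax(s[1:,4])
print('hood',s[i,4],cv2.minAreaRect(W[l==i][:,:2].astype(np.float32)))
Q=L[m];xs=[];ys=list(range(-240,-110,10))
for y in ys: xs.append(Q[abs(Q[:,1]-y)<5][:,0].min())
print('door angle',-np.polyfit(ys,xs,1)[0],np.round(xs,1))
m=(np.hypot(L[...,0]-47,L[...,1])<4)&(Z>130);print('pin',Z[m].mean())
m=(abs(L[...,0]+40)<7)&(abs(L[...,1])<95)&(Z>85)&(Z<125);print('floor',Z[m].mean())
for x in mounts('top'): print(((x[1][:2]-[610.6,-71.4])@Rm).round(1))
snapshot('top')
for t in ['cleaner','driver','gauge_case']:
    r=cut_out('top',t)[0];print(t,np.round(r['bbox']))
E
```

```text
hood 4047 ((611.7339477539062, -257.28826904296875), (121.42424011230469, 163.896484375), 6.2115068435668945)
door angle 0.013407299795111662 [-76.5 -76.6 -76.4 -76.8 -76.7 -77.  -77.  -77.3 -77.6 -77.3 -77.7 -77.8
 -78. ]
pin 147.6505145030125
floor 110.43424837112421
0.79 (array([592.7,   2.4, 153. ]), 14.9, np.False_, [321, 195, 347, 216])
0.73 (array([ 650.5, -147.3,  152.9]), 15.0, np.False_, [404, 160, 428, 186])
0.72 (array([602.5, -97.3, 152.5]), 15.0, np.False_, [378, 188, 403, 209])
0.67 (array([596.8, -47.4, 152.5]), 15.3, np.False_, [350, 190, 374, 214])
0.66 (array([560.8, 151.9,  42.8]), 15.0, np.True_, [252, 219, 274, 236])
[-10.8  75.2]
[ 32.5 -79.4]
[-10.5 -25. ]
[-11.4  25.2]
[-28.3 227. ]
cleaner [255. 290. 282. 316.]
driver [374. 258. 396. 344.]
gauge_case [214. 143. 249. 188.]
```

View pics/t20.png

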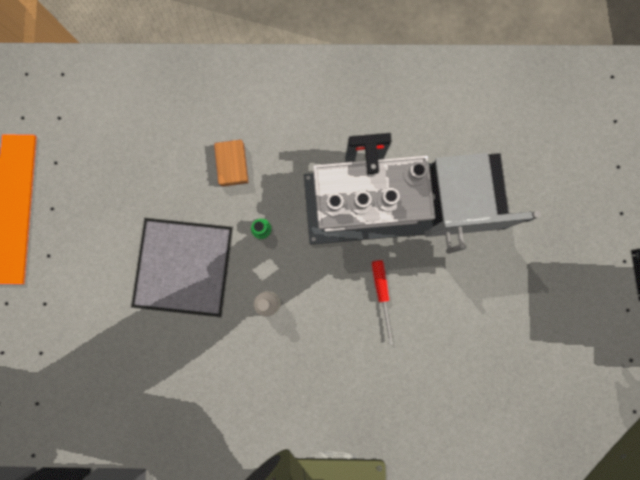

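```bash
python3 - <<'E'
from h import *
th=np.deg2rad(5.47);Rm=np.array([[np.cos(th),-np.sin(th)],[np.sin(th),np.cos(th)]])
a=[];b=[];f=[]
for i in range(15):
    p,d=snapshot('top');W=cloud('top',d);Z=W[...,2];L=(W[...,:2]-[610.6,-71.4])@Rm
    m=(np.hypot(L[...,0]-47,L[...,1])<4)&(Z>130);a.append(Z[m].mean())
    m=(L[...,0]>60)&(L[...,0]<105)&(abs(L[...,1])<38)&(Z>138)&(Z<155);b.append(Z[m].mean())
    m=(abs(L[...,0]+40)<7)&(abs(L[...,1])<95)&(Z>85)&(Z<125);f.append(Z[m].mean())
print(np.mean(a),np.std(a),np.mean(b),np.std(b),np.mean(f),np.mean(f)+6-(np.mean(b)-30))
E
```

```text
148.10161222080353 0.36637561561014964 144.67598466144372 0.05649760417791134 110.47621181677187 1.8002271553281446
```

All checks agree: foot pushed about 1.8 mm, door at 0.013 rad, four mounts upright, bystanders where they were. I hand the job in.

```bash
python3 -c "
from rig import *
print(get_state()['time']); print(sign_off())"
```

```text
45.0667
the job is handed in; nothing more can be done
None
```

I opened the guard door to about 1.5 rad and stood all four aluminium mounts on the lowered platform. I then turned the knob about 5.19 rad in two grips, shut the door and handed in at about 45 s; `sign_off` gives no verdict.

**Last checks, all from the top camera:**
- **Door:** about 0.013 rad, so shut.
- **Mounts:** four upright inside the floor limits, with tops all at about 152.7 mm.
- **Foot:** pushed in about 1.8 mm by platform and bracket heights. The rise of the foot's pin gives about 1.5 mm, with more noise.
- **Bystanders:** the bottle, screwdriver and gauge case are where they started. I did not touch the green look-alike.

**Disagreements:**
- **Knocked mount:** while I was fetching others, the first mount I placed was knocked about 45 mm aside on the platform. It stayed upright at about station (+33, −80) mm, within limits and clear of the bracket, so I left it there.
- **Cameras:** the wrist and top cameras differed by about 2–3 mm in y throughout.

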